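Load-test a sprung belt tensioner and set the verdict rider

TASK

Check the belt tensioner on the test plate: with closed fingertips, push the orange roller of its sprung arm round through the slack until it pushes back with about 12 N, hold that load for a second (never over 20 N), then ease the arm back to rest without letting it snap. The black drag needle stays behind at the deflection reached: leave it alone, read which colour of the scale it points at, and slide the verdict rider along its rail to its end beside the plate of that colour. Do not disturb the parts lying round the rig.

Things in the scene. Friction and masses are not known exactly. Their poses are not given: they have to be found in the camera images.
- push_roller: orange roller: upright idler cylinder that turns freely, 24 mm diameter, 44 mm high (36 to 80 mm above the bench), on the free end of the sprung arm, 100 mm from the pivot. Origin at its centre. Push it sideways, square to the arm and round the pivot, tips 45 to 60 mm above the bench (the 25 mm wide arm bar below has its top at 36 mm). All loads are meant here.
- tensioner_arm (a joint): angle of the sprung arm, rad: 0 at rest, counter-clockwise from above +, hard stop at 1.0. A light spring gives 1.2 N at the roller at rest and 4 N more per rad. Somewhere from 0.30 to 0.75 rad (unseen, differs each time) the slack is taken up and a stiff sprung belt pad inside the drum adds about 0.8 N per mm of roller travel. The 12 N are the whole force at the roller.
- needle (a joint): angle of the thin black drag needle on the same pivot, same zero and direction as the arm, rad. The arm carries it forwards; it stays behind, by friction, at the greatest deflection. The scale's green band runs from 0.26 to 0.61 rad, its red band from 0.61 to 0.96 rad (ticks every 5 degrees from 0).
- needle_bar: the black drag needle itself, 5 mm wide, running low over the scale under the arm, 12 to 16 mm above the bench, reaching 137 mm from the pivot; origin on the pivot axis, x along the needle to its tip.
- pivot (a point): point on the upright pivot axis of arm and needle, on top of the 8 mm thick aluminium test plate (275 x 190 mm, fixed). Axes: z up, y along the verdict rail, x from the scale side (nearer the robot) to the rail side. At rest the arm points 152 degrees counter-clockwise from this x. A grey drum 84 mm in diameter stands round it, 48 mm high with its bolt.
- rider_post (a point): verdict rider: upright black post 14 mm in diameter, top 67 mm above the bench, on a grey foot 26 x 20 mm (top 28 mm above the bench) that slides stiffly (about 1.5 N) on a rail along the plate's y axis, 85 mm beyond the pivot. The point is on the post's axis 48 mm above the bench. It starts near mid-rail.
- rider (a joint): travel of the rider along the rail, m, + toward the plate's +y; 0 at mid-rail, end stops at -0.045 and +0.045.
- green_plate_mid (a point): centre of the top of the green verdict plate, 24 x 40 x 8 mm, flat on the test plate beside one end of the rail (28.5 mm beyond the rail's centre line, level with that end stop). Which end has green changes.
- red_plate_mid (a point): the same for the red verdict plate, beside the other end of the rail.
- tape: bystander: black roll of tape 58 mm wide, 19 mm high, loose beside the rig; origin at the centre of its underside.
- short_cylinder: bystander: small white-grey pneumatic cylinder standing upright, 53 x 52 x 106 mm, loose beside the rig; origin at the centre of its underside.
- piston: bystander: round piston 40 mm wide, 14 mm high, loose beside the rig; origin at the centre of its underside.
- end_cap: bystander: square machined end cap 56 x 56 x 18 mm, loose beside the rig; origin at the centre of its underside.

How it is judged:
By the outcome, as a careful person would: the job done as asked, in the order asked, and still so for the second after the job is handed in, with the robot touching nothing.
It also fails if it takes over 64 s, if anything falls off the work surface, if the arm or the gripper's body presses on something with over 40 N, if the wrist force passes 120 N, or if a joint passes its speed limit or range.

ROBOT

A 7-joint arm with a two-finger parallel gripper is mounted at the origin on a cart in front of the work surface, level with it; the furniture and walls round the work are solid. World frame = base frame: x ahead of the robot, y to its left, z up, the work surface at z = 0. Lengths are in m, angles in rad, forces in N, time in s.
With the tool pointing down it reaches from about 0.4 to 0.85 m from the base axis. Payload 4.5 kg.
Tool frame: the origin (TCP) lies on the centre line of the jaws, within the pads' length; the fingertips stand 25 mm ahead of it and the grasp point (between the pads) lies 6 mm ahead of it; z points along the fingers, y is the direction in which the jaws open and shut (so a half turn about z gives the same grasp; the last joint's range is limited). The gripper opens to 88 mm and grips with 3 to 60 N. Pads are 18 mm wide; open, the fingers measure 123 mm over their backs; the gripper's body (75 mm by 187 mm) begins 45 mm behind the grasp point.
Start: joints at [-1.239, 0.689, -0.195, 1.565, 0.157, 0.902, -0.215], TCP at [0.183, 0.598, 0.264] pointing down, gripper open.
Joint ranges: [-3.01, 3.01], [-0.46, 2.08], [-1.47, 1.51], [0.13, 2.56], [-1, 4.14], [0.04, 2.09], [-2.66, 2.66]. Speed limits (rad/s): [2.57, 2.57, 3.14, 3.14, 3.14, 3.14, 3.14].

INTERFACE

Orientations are given as a unit quaternion [x, y, z, w].
In Python, from plant import r, eyes gives the robot as it stands.
- The arm moves only by the tool servo_tool, never from a script. Its argument "deltas" is a list of rows, each an object of numbers: "dx", "dy", "dz": the shift along the tool's x, y, z in units of 60 mm (1.0 is 60 mm); "ax", "ay", "az": the turn, a rotation vector about the tool's x, y, z in units of 6 degrees (1.0 is 6 degrees); "hand": the finger opening in mm, from 0 to 88.1. A call has 1 to 10 rows; each row is the pose to reach, as a shift and turn from the pose commanded when the call began, along the tool's axes at that moment; what a row does not reach only later rows make up. A row lasts 1/8 s, in which the tool goes at most 62.5 mm and 10.7 degrees, less where a joint would pass 70% of its speed; a pose out of reach is approached as far as the arm can. A call with a gripper value outside its range is refused whole. The fingers move at their own pace and stop on an object; "newtons" is the grip in N (left out, the last holds). Time passes only in rows, so rows that repeat a pose let the fingers close. It gives the time, the measured TCP pose, the force and the opening at its end, in the units of the state.
- r.get_state(): the state, without advancing time (a new reading comes with each control period).
- eyes.snapshot(name): name is "scene" or "top" or "wrist"; returns (picture, depth): 480x640x3 uint8, red, green, blue; 480x640 float32, m along the optical axis (not along the pixel's ray), 0 where there is no reading.
- eyes.camera_model(name): a dict with "fx", "fy", "cx", "cy" (pixels), "pose" (4x4, takes a point from camera to world coordinates). Camera axes: x right, y up, looking along -z (the intrinsics and any distortion apply to the point x, -y, -z); pixel columns grow to the right and rows downward; lengths in m; the calibration is good to about 2 mm. A picture is of the moment at which its call begins: read the wrist's pose just before it. camera_model takes no time and is no camera call; for the wrist camera it gives the pose at the moment of the call.
- r.finish_job(): hands the job in, once; it reports no verdict.
The state is a dict: "clock": time; "q": joint angles; "qd": joint speeds; "joint_torque": joint torques, N m; "tool_pos": TCP position; "eef_rot": TCP orientation; "contact_force": force on the tool from outside, world axes, zero at the start; "moment": the same for the moment, N m; "opening": opening from 0.0 (shut) to 1.0 (fully open).
Only numpy, scipy, OpenCV 4.12 (cv2) and the standard library are available. Lean on these libraries where they do the work, as an engineer would, in place of code of your own. Each camera call takes 0.05 s, during which the arm holds its last target.

## Working session

There is one attempt and no reset: what is moved stays moved. The work goes in short steps, Python scripts to look and compute and a tool call to move; the robot and the scene stay as the last step left them, time stands still between calls to the robot, and variables do not carry over. Pictures are saved under pics/ and viewed, and the job is handed in when it is done.

Besides the shell and the picture viewer there is one more tool, called after "Emit:" as a command line: name --argument value ..., lists and objects as JSON in quotes. servo_tool: Moves the arm, as the interface text tells. Its arguments: {"type":"object","properties":{"deltas":{"type":"array","items":{"type":"object","properties":{"dx":{"type":"number"},"dy":{"type":"number"},"dz":{"type":"number"},"ax":{"type":"number"},"ay":{"type":"number"},"az":{"type":"number"},"hand":{"type":"number"}}}},"newtons":{"type":"number"}},"required":["deltas"]}

```bash
ls; mkdir -p pics; python3 - <<'E'
from plant import r, eyes
import cv2
s=r.get_state()
for k in s: print(k,s[k])
for n in ["scene","top","wrist"]:
    p,d=eyes.snapshot(n); cv2.imwrite(f"pics/{n}0.png",p[:,:,::-1]); 
    import numpy as np; np.save(f"{n}0.npy",d)
    m=eyes.camera_model(n); print(n,m)
E
```

```text
pics
clock 0.0
q [-1.23920958  0.68999263 -0.19450092  1.56633169  0.15729055  0.90250864
 -0.21512716]
qd [ 7.90743717e-04 -2.86339807e-05  1.58623017e-03 -1.10626340e-03
 -1.58140003e-03  1.20011930e-03  5.75699816e-06]
joint_torque [-1.20778270e-03 -5.27558041e+01 -1.26741372e+00 -1.53429759e+01
 -5.26600331e-02  6.66684355e-03  1.85396375e-04]
tool_pos [0.18325562 0.59691692 0.26290756]
eef_rot [ 1.48324104e-01  9.88938372e-01 -9.22574926e-04 -6.99181594e-05]
contact_force [ 0.31953765  0.02654571 -0.29191012]
moment [ 0.03938016 -0.01292969 -0.05589774]
opening 0.9990497029232331
scene {'fx': 572.0679480324999, 'fy': 572.0679480324999, 'cx': 319.49456122041136, 'cy': 243.93742164430458, 'pose': array([[-0.90623412,  0.32095066, -0.27519155,  0.27534787],
       [-0.42243108, -0.66111081,  0.62006813,  0.8305056 ],
       [ 0.01707917,  0.67817636,  0.73470071,  0.68711709],
       [ 0.        ,  0.        ,  0.        ,  1.        ]])}
top {'fx': 527.9167838421256, 'fy': 527.9167838421256, 'cx': 313.0978565099837, 'cy': 240.96090945032265, 'pose': array([[-0.07884757,  0.9731781 , -0.21611906,  0.35807573],
       [-0.99687244, -0.07813019,  0.01187485,  0.31712912],
       [-0.00532908,  0.21637944,  0.9762948 ,  0.9108181 ],
       [ 0.        ,  0.        ,  0.        ,  1.        ]])}
wrist {'fx': 390.7232004808466, 'fy': 390.7232004808466, 'cx': 322.42170879534456, 'cy': 236.97161995816475, 'pose': array([[ 0.29209874, -0.91226111, -0.287155  ,  0.10924535],
       [ 0.95638661,  0.27807894,  0.08942461,  0.62018259],
       [-0.00172684, -0.30075201,  0.95370081,  0.38361344],
       [ 0.        ,  0.        ,  0.        ,  1.        ]])}
```

View pics/scene0.png

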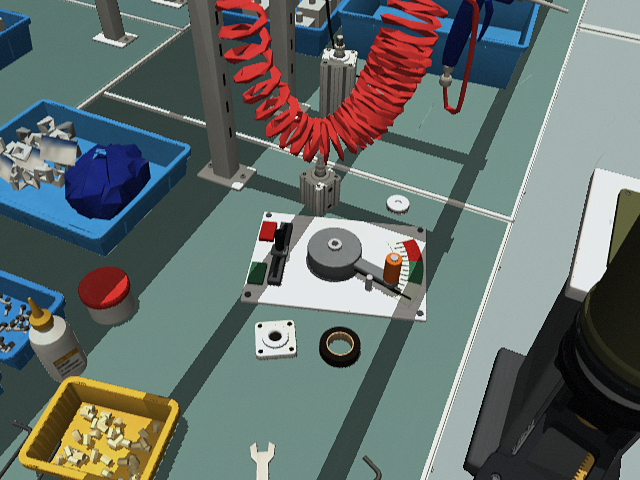

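View pics/top0.png

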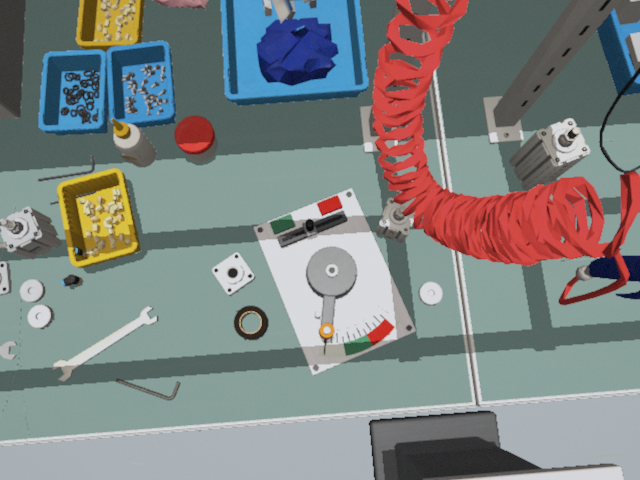

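View pics/wrist0.png

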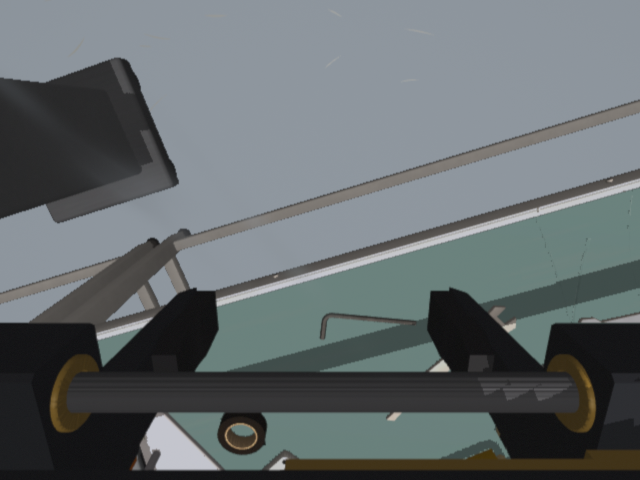

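```bash
cat > h.py <<'E'
import numpy as np, cv2
from plant import r, eyes
def ray(m,u,v):
    d=m["pose"][:3,:3]@np.array([(u-m["cx"])/m["fx"],-(v-m["cy"])/m["fy"],-1.]); return m["pose"][:3,3],d
def onz(m,u,v,z):
    o,d=ray(m,u,v); return o+d*(z-o[2])/d[2]
def proj(m,p):
    c=np.linalg.inv(m["pose"])@np.append(p,1); return m["cx"]+m["fx"]*c[0]/-c[2], m["cy"]-m["fy"]*c[1]/-c[2]
def dpt(m,d,u,v):
    o,dd=ray(m,u,v); return o+dd*d[int(round(v)),int(round(u))]
E
python3 - <<'E'
from h import *
for n in ["top","scene"]:
    m=eyes.camera_model(n); p=cv2.imread(f"pics/{n}0.png"); d=np.load(f"{n}0.npy")
    hsv=cv2.cvtColor(p,cv2.COLOR_BGR2HSV)
    roi=(230,180,420,380) if n=="top" else (235,205,435,325)
    M=np.zeros(p.shape[:2],np.uint8); M[roi[1]:roi[3],roi[0]:roi[2]]=255
    for nm,lo,hi in [("orange",(6,150,120),(22,255,255)),("red",(0,150,80),(4,255,255)),("red2",(175,150,80),(180,255,255)),("green",(50,90,30),(90,255,130)),("grey",(0,0,70),(180,40,125)),("black",(0,0,0),(180,255,45)),("white",(0,0,160),(180,40,255))]:
        k=cv2.inRange(hsv,lo,hi)&M
        c,l,st,ce=cv2.connectedComponentsWithStats(k)
        for i in range(1,c):
            if st[i,4]>40:
                u,v=ce[i]; print(n,nm,st[i],ce[i].round(1),"depthpt",dpt(m,d,u,v).round(4), "z16",onz(m,u,v,.016).round(4)[:2],"z8",onz(m,u,v,.008).round(4)[:2])
    x0,y0,x1,y1=roi
    cv2.imwrite(f"pics/{n}_crop.png",cv2.resize(p[y0:y1,x0:x1],None,fx=3.5 if n=="scene" else 3,fy=3.5 if n=="scene" else 3,interpolation=cv2.INTER_CUBIC)[:600,:800])
E
```

```text
top orange [320 323  14  15 109] [326.2 330.6] depthpt [0.3979 0.2981 0.0854] z16 [0.4012 0.2965] z8 [0.4016 0.2963]
top red [389 180  31  49 785] [408.1 196.7] depthpt [0.5866 0.1577 0.1378] z16 [0.6227 0.1325] z8 [0.625  0.1309]
top red [318 196  24  19 266] [329.5 205. ] depthpt [0.6181 0.2724 0.0176] z16 [0.6186 0.2723] z8 [0.6209 0.2719]
top red [368 320  26  25 311] [380.  331.9] depthpt [0.3923 0.2062 0.008 ] z16 [0.392  0.2071] z8 [0.3923 0.2062]
top green [271 219  23  15 230] [281.5 224.7] depthpt [0.5895 0.3589 0.0163] z16 [0.5896 0.359 ] z8 [0.5917 0.3593]
top green [344 341  28  14 234] [355.8 346.7] depthpt [0.3712 0.2492 0.0096] z16 [0.3711 0.2497] z8 [0.3713 0.2491]
top grey [380 189  20  22 122] [386.8 196.1] depthpt [0.6306 0.1678 0.0032] z16 [0.6268 0.1699] z8 [0.6292 0.1686]
top grey [393 211  12  10  57] [397.6 216.2] depthpt [0.5718 0.1668 0.0809] z16 [0.5885 0.1551] z8 [0.5906 0.1536]
top grey [366 215  42  30 336] [387.4 232.1] depthpt [0.5575 0.1788 0.0339] z16 [0.5616 0.176 ] z8 [0.5634 0.1747]
top grey [277 222  41  26 261] [295.2 236.2] depthpt [0.5653 0.3
[... 4165 characters left out ...]
[244 211  51  76 688] [267.2 237.4] depthpt [0.6078 0.2891 0.0174] z16 [0.6085 0.2879] z8 [0.6125 0.2815]
scene white [ 258  217  155  100 6705] [339.7 272.8] depthpt [0.4705 0.3133 0.0266] z16 [0.4736 0.3051] z8 [0.476  0.2988]
scene white [328 238  14  11  80] [334.4 243. ] depthpt [0.4949 0.2798 0.0485] z16 [0.5061 0.2517] z8 [0.5088 0.2448]
scene white [414 238  12  15  72] [420.2 244.2] depthpt [0.3822 0.1878 0.0093] z16 [0.3812 0.1941] z8 [0.3824 0.1865]
scene white [415 293  11  28 140] [421.9 309.6] depthpt [0.339  0.3116 0.0095] z16 [0.3384 0.3166] z8 [0.3392 0.3105]
scene white [255 320  40   5 147] [275.5 322.2] depthpt [0.5205 0.4256 0.012 ] z16 [0.5191 0.428 ] z8 [0.522  0.4232]
```

View pics/top_crop.png

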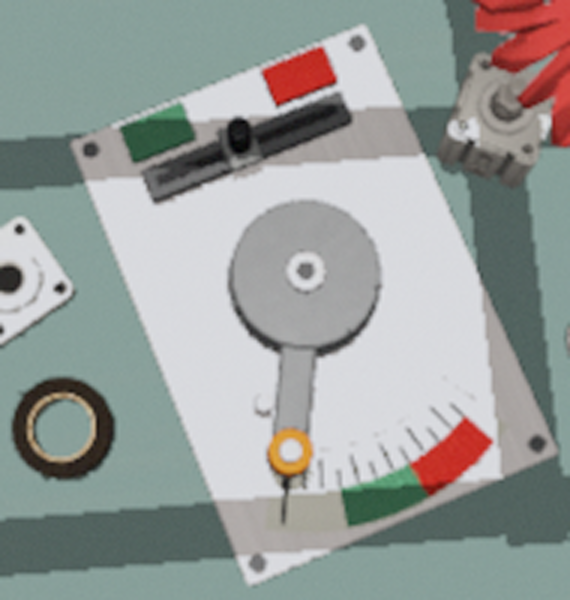

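View pics/scene_crop.png

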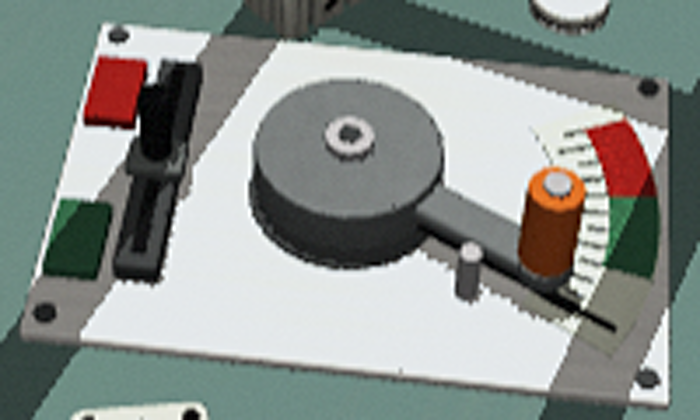

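```bash
cat >> h.py <<'E'
from scipy.spatial.transform import Rotation as R
def tri(a,b):
    A=[];B=[]
    for m,u,v in (a,b):
        o,d=ray(m,u,v); d/=np.linalg.norm(d); P=np.eye(3)-np.outer(d,d); A.append(P);B.append(P@o)
    return np.linalg.lstsq(np.vstack(A),np.hstack(B),rcond=None)[0]
def yawx(q): # world angle of tool x
    x=R.from_quat(q).as_matrix()[:,0]; return np.degrees(np.arctan2(x[1],x[0]))
def delta(pos,q,tgt,yaw):
    "units from pose (pos,q) to tool-down at tgt with tool x at yaw deg"
    M=R.from_quat(q); y=np.radians(yaw)
    T=np.array([[np.cos(y),np.sin(y),0],[np.sin(y),-np.cos(y),0],[0,0,-1]])
    d=M.inv().apply(np.array(tgt)-pos)/.06
    a=np.degrees((M.inv()*R.from_matrix(T)).as_rotvec())/6
    return d.round(3),a.round(3)
E
python3 - <<'E'
from h import *
t=eyes.camera_model("top"); s=eyes.camera_model("scene")
print("bolt",tri((t,331.7,270.0),(s,334.7,243.4)), onz(t,331.7,270,.048))
print("roller",tri((t,326.7,330.3),(s,394.1,257.6)), onz(t,326.7,330.3,.08))
print("post",onz(t,309.5,225,.067))
d=np.load("top0.npy")
us,vs=np.meshgrid(np.arange(640),np.arange(480))
m=t
D=np.stack([(us-m["cx"])/m["fx"],-(vs-m["cy"])/m["fy"],-np.ones_like(us)*1.],-1)@m["pose"][:3,:3].T
P=m["pose"][:3,3]+D*d[...,None]
ok=d>0
for lo,hi in[(.1,.2),(.2,.3),(.3,.5),(.5,.9)]:
    k=ok&(P[...,2]>lo)&(P[...,2]<hi)
    near=k&(P[...,0]<.72)&(P[...,0]>.2)&(P[...,1]<.7)&(P[...,1]>-.1)
    if near.any(): 
        q=P[near]; print(lo,hi,near.sum(),"x",q[:,0].min(),q[:,0].max(),"y",q[:,1].min(),q[:,1].max())
        for x0 in np.arange(.2,.72,.06):
            b=q[(q[:,0]>=x0)&(q[:,0]<x0+.06)]
            if len(b): print("  x%.2f n%d y %.3f..%.3f zmin %.3f"%(x0,len(b),b[:,1].min(),b[:,1].max(),b[:,2].min()))
st=r.get_state(); print(yawx(st["eef_rot"]))
E
```

```text
bolt [0.49617728 0.27950107 0.04728587] [0.49758234 0.27985049 0.048     ]
roller [0.3973779  0.29699637 0.08117474] [0.39858703 0.29716912 0.08      ]
post [0.57220649 0.31065233 0.067     ]
0.1 0.2 7250 x 0.4058627361056743 0.699106144761891 y -0.09998122963671019 0.20524423827331958
  x0.38 n221 y -0.090..-0.048 zmin 0.100
  x0.44 n671 y -0.091..0.100 zmin 0.102
  x0.50 n1845 y 0.014..0.151 zmin 0.100
  x0.56 n2134 y 0.056..0.188 zmin 0.100
  x0.62 n2155 y -0.100..0.205 zmin 0.100
  x0.68 n224 y -0.100..0.186 zmin 0.105
0.2 0.3 9618 x 0.39783153547864447 0.7199303241561388 y -0.08158741651600365 0.21612018818461665
  x0.38 n842 y -0.079..-0.044 zmin 0.200
  x0.44 n3248 y -0.082..0.093 zmin 0.200
  x0.50 n2934 y -0.040..0.100 zmin 0.200
  x0.56 n4 y 0.044..0.049 zmin 0.202
  x0.62 n1935 y 0.137..0.214 zmin 0.200
  x0.68 n655 y 0.149..0.216 zmin 0.200
0.3 0.5 9237 x 0.4166212095764226 0.7198766119176425 y -0.050834986106168434 0.21775563478358742
  x0.38 n191 y -0.051..0.000 zmin 0.300
  x0.44 n2802 y -0.048..0.060 zmin 0.300
  x0.50 n1909 y -0.047..0.059 zmin 0.300
  x0.62 n2484 y 0.144..0.214 zmin 0.308
  x0.68 n1851 y 0.140..0.218 zmin 0.300
162.93692139405542
```

```bash
python3 - <<'E'
from h import *
st=r.get_state(); print(delta(st["tool_pos"],st["eef_rot"],[.404,.333,.2],80.2))
E
```

```text
(array([-4.808, -3.127,  1.057]), array([-1.0000e-02,  1.0000e-02,  1.3789e+01]))
```

Emit:
servo_tool --deltas '[{"dx":-0.3,"dy":-0.2,"dz":0,"az":0.8,"hand":0},{"dx":-0.9,"dy":-0.6,"dz":0,"az":2.4,"hand":0},{"dx":-1.6,"dy":-1.05,"dz":0.1,"az":4.1,"hand":0},{"dx":-2.2,"dy":-1.45,"dz":0.3,"az":5.8,"hand":0},{"dx":-2.8,"dy":-1.85,"dz":0.5,"az":7.5,"hand":0},{"dx":-3.4,"dy":-2.25,"dz":0.7,"az":9.2,"hand":0},{"dx":-3.9,"dy":-2.6,"dz":0.9,"az":10.9,"hand":0},{"dx":-4.4,"dy":-2.9,"dz":1.0,"az":12.4,"hand":0},{"dx":-4.7,"dy":-3.05,"dz":1.06,"az":13.4,"hand":0},{"dx":-4.81,"dy":-3.13,"dz":1.06,"az":13.8,"hand":0}]' --newtons 20

```text
schema error: expected keys dx, dy, dz, ax, ay, az, hand
```

Emit:
servo_tool --deltas '[{"dx":-0.3,"dy":-0.2,"dz":0,"ax":0,"ay":0,"az":0.8,"hand":0},{"dx":-0.9,"dy":-0.6,"dz":0,"ax":0,"ay":0,"az":2.4,"hand":0},{"dx":-1.6,"dy":-1.05,"dz":0.1,"ax":0,"ay":0,"az":4.1,"hand":0},{"dx":-2.2,"dy":-1.45,"dz":0.3,"ax":0,"ay":0,"az":5.8,"hand":0},{"dx":-2.8,"dy":-1.85,"dz":0.5,"ax":0,"ay":0,"az":7.5,"hand":0},{"dx":-3.4,"dy":-2.25,"dz":0.7,"ax":0,"ay":0,"az":9.2,"hand":0},{"dx":-3.9,"dy":-2.6,"dz":0.9,"ax":0,"ay":0,"az":10.9,"hand":0},{"dx":-4.4,"dy":-2.9,"dz":1.0,"ax":0,"ay":0,"az":12.4,"hand":0},{"dx":-4.7,"dy":-3.05,"dz":1.06,"ax":0,"ay":0,"az":13.4,"hand":0},{"dx":-4.81,"dy":-3.13,"dz":1.06,"ax":0,"ay":0,"az":13.8,"hand":0}]' --newtons 20

```text
clock: 1.4
tool_pos: [0.4047, 0.3329, 0.1999]
eef_rot: [0.766, 0.643, -0.0, 0.0]
contact_force: [-0.3, -0.1, -0.5]
opening: 0.005
```

```bash
python3 - <<'E'
from h import *
p,d=eyes.snapshot("wrist"); cv2.imwrite("pics/w1.png",p[:,:,::-1])
p,d=eyes.snapshot("scene"); cv2.imwrite("pics/s1.png",p[:,:,::-1])
st=r.get_state(); print(st["q"].round(2), yawx(st["eef_rot"]),delta(st["tool_pos"],st["eef_rot"],[.404,.333,.077],80.2))
E
```

```text
[-0.87  0.66  0.15  1.94 -0.18  0.55 -0.77] 80.14618026148896 (array([-1.000e-02, -2.000e-03,  2.054e+00]), array([-0.001, -0.004, -0.009]))
```

View pics/w1.png

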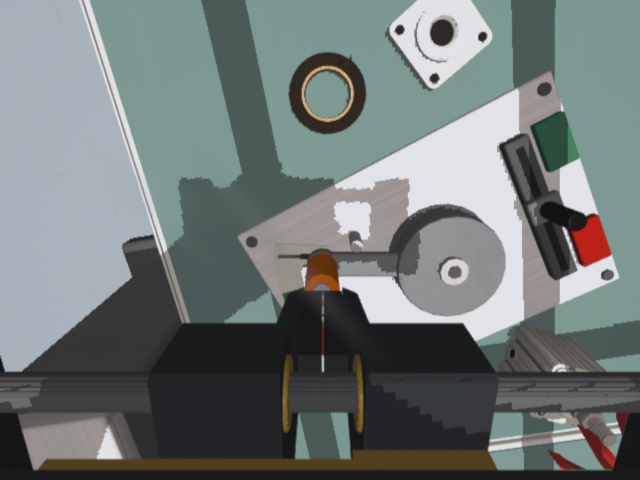

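View pics/s1.png

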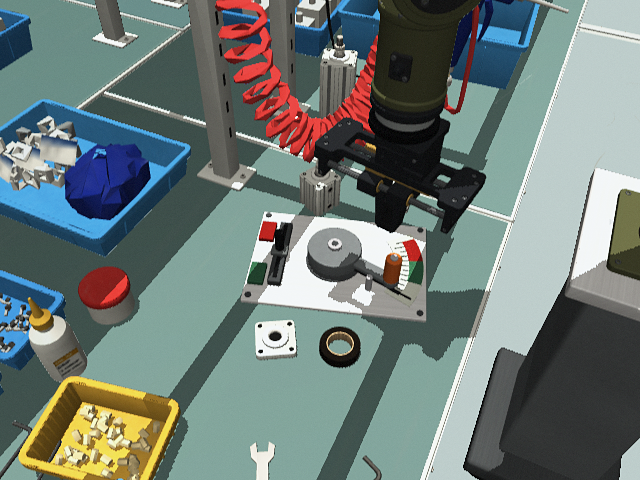

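Emit:
servo_tool --deltas '[{"dx":0,"dy":0,"dz":0.3,"ax":0,"ay":0,"az":0,"hand":0},{"dx":0,"dy":0,"dz":0.9,"ax":0,"ay":0,"az":0,"hand":0},{"dx":0,"dy":0,"dz":1.5,"ax":0,"ay":0,"az":0,"hand":0},{"dx":0,"dy":0,"dz":1.9,"ax":0,"ay":0,"az":0,"hand":0},{"dx":0,"dy":0,"dz":2.05,"ax":0,"ay":0,"az":0,"hand":0},{"dx":0,"dy":0,"dz":2.05,"ax":0,"ay":0,"az":0,"hand":0},{"dx":0,"dy":0,"dz":2.05,"ax":0,"ay":0,"az":0,"hand":0}]'

```text
clock: 2.38
tool_pos: [0.4044, 0.3341, 0.0781]
eef_rot: [0.765, 0.644, 0.001, -0.0]
contact_force: [0.4, 0.2, -0.0]
opening: 0.002
```

Emit:
servo_tool --deltas '[{"dx":-0.05,"dy":0,"dz":0,"ax":0,"ay":0,"az":0,"hand":0},{"dx":-0.12,"dy":0,"dz":0,"ax":0,"ay":0,"az":0,"hand":0},{"dx":-0.17,"dy":0,"dz":0,"ax":0,"ay":0,"az":0,"hand":0},{"dx":-0.2,"dy":0,"dz":0,"ax":0,"ay":0,"az":0,"hand":0},{"dx":-0.22,"dy":0,"dz":0,"ax":0,"ay":0,"az":0,"hand":0},{"dx":-0.22,"dy":0,"dz":0,"ax":0,"ay":0,"az":0,"hand":0}]'

```text
clock: 3.12
tool_pos: [0.4019, 0.3203, 0.0771]
eef_rot: [0.765, 0.644, -0.0, -0.0]
contact_force: [-1.0, 0.3, -0.1]
opening: 0.009
```

```bash
python3 - <<'E'
from h import *
p,d=eyes.snapshot("scene"); cv2.imwrite("pics/s2.png",cv2.resize(p[180:330,230:450,::-1],None,fx=3.5,fy=3.5))
p,d=eyes.snapshot("wrist"); cv2.imwrite("pics/w2.png",p[:,:,::-1])
st=r.get_state(); print(st["tool_pos"],yawx(st["eef_rot"]),st["contact_force"],st["moment"])
E
```

```text
[0.40189812 0.32045703 0.07711386] 80.14441846062047 [0.28850957 1.2075831  0.19332728] [-0.06772346  0.11013448 -0.01429717]
```

View pics/s2.png

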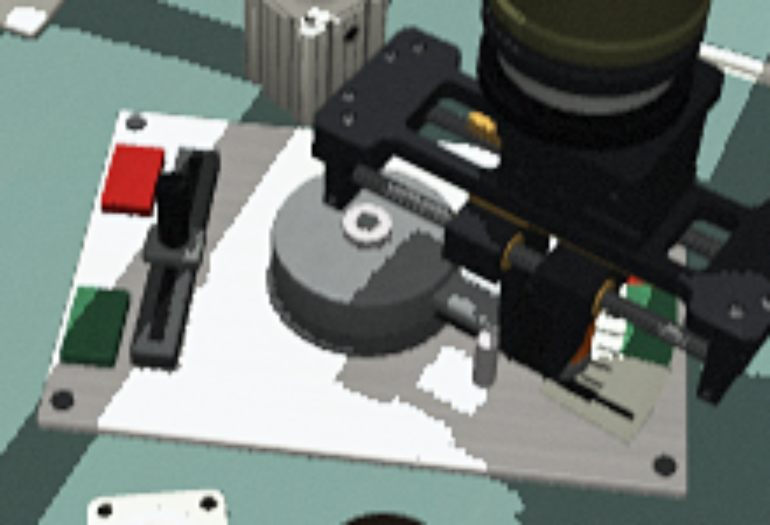

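View pics/w2.png

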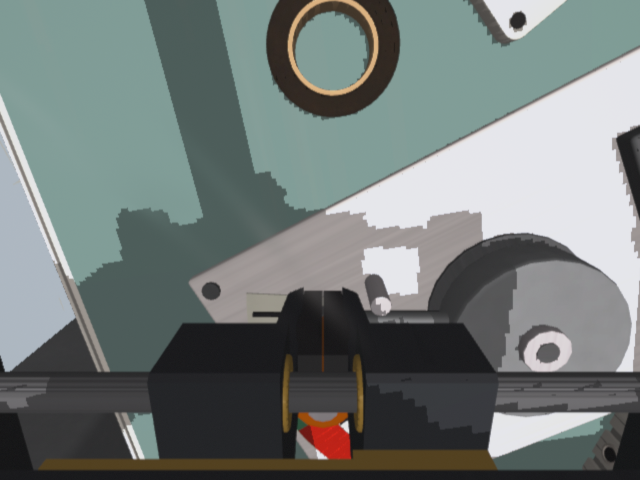

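```bash
cat >> h.py <<'E'
PIV=np.array([.4965,.2797]); TH0=170.2; B=.021; Z=.077
def tpose(a):
    th=np.radians(TH0)+a
    p=PIV+.1*np.array([np.cos(th),np.sin(th)])+B*np.array([np.sin(th),-np.cos(th)])
    return np.append(p,Z), np.degrees(th)-90
def rows(pos,yaw,angs):
    q=qyaw(yaw)
    for a in angs:
        p,y=tpose(a); d,w=delta(pos,q,p,y); print("%.3f"%a,d.round(2),w.round(2)[2],p.round(4),y.round(2))
def qyaw(yaw):
    y=np.radians(yaw); return R.from_matrix([[np.cos(y),np.sin(y),0],[np.sin(y),-np.cos(y),0],[0,0,-1]]).as_quat()
E
python3 -c "
from h import *
rows([.4019,.3204,.0771],80.14,[0,.02,.05,.08,.11,.14,.17,.20,.23,.25])"
```

```text
0.000 [-0.05  0.    0.  ] -0.01 [0.4015 0.3174 0.077 ] 80.2
0.020 [-0.08 -0.    0.  ] -0.2 [0.4008 0.3155 0.077 ] 81.35
0.050 [-0.13 -0.01  0.  ] -0.49 [0.3998 0.3126 0.077 ] 83.06
0.080 [-0.18 -0.02  0.  ] -0.77 [0.3988 0.3097 0.077 ] 84.78
0.110 [-0.24 -0.03  0.  ] -1.06 [0.398  0.3068 0.077 ] 86.5
0.140 [-0.29 -0.03  0.  ] -1.35 [0.3972 0.3038 0.077 ] 88.22
0.170 [-0.34 -0.03  0.  ] -1.63 [0.3965 0.3008 0.077 ] 89.94
0.200 [-0.39 -0.03  0.  ] -1.92 [0.3959 0.2978 0.077 ] 91.66
0.230 [-0.44 -0.03  0.  ] -2.21 [0.3954 0.2948 0.077 ] 93.38
0.250 [-0.47 -0.03  0.  ] -2.4 [0.3952 0.2927 0.077 ] 94.52
```

Emit:
servo_tool --deltas '[{"dx":-0.04,"dy":0,"dz":0,"ax":0,"ay":0,"az":0,"hand":0},{"dx":-0.08,"dy":0,"dz":0,"ax":0,"ay":0,"az":-0.2,"hand":0},{"dx":-0.13,"dy":-0.01,"dz":0,"ax":0,"ay":0,"az":-0.49,"hand":0},{"dx":-0.18,"dy":-0.02,"dz":0,"ax":0,"ay":0,"az":-0.77,"hand":0},{"dx":-0.24,"dy":-0.03,"dz":0,"ax":0,"ay":0,"az":-1.06,"hand":0},{"dx":-0.29,"dy":-0.03,"dz":0,"ax":0,"ay":0,"az":-1.35,"hand":0},{"dx":-0.34,"dy":-0.03,"dz":0,"ax":0,"ay":0,"az":-1.63,"hand":0},{"dx":-0.39,"dy":-0.03,"dz":0,"ax":0,"ay":0,"az":-1.92,"hand":0},{"dx":-0.42,"dy":-0.03,"dz":0,"ax":0,"ay":0,"az":-2.1,"hand":0},{"dx":-0.43,"dy":-0.03,"dz":0,"ax":0,"ay":0,"az":-2.2,"hand":0}]'

```text
clock: 4.47
tool_pos: [0.3957, 0.2951, 0.0771]
eef_rot: [0.686, 0.728, 0.0, -0.0]
contact_force: [0.2, 2.7, -0.7]
opening: 0.004
```

```bash
cat > look.py <<'E'
from h import *
import sys
n=sys.argv[1]
F=[];P=[]
for i in range(3):
    p,d=eyes.snapshot("scene" if i==0 else "top")
    cv2.imwrite(f"pics/{n}_{'s' if i==0 else 't'}.png",cv2.resize(p[180:330,250:450,::-1] if i==0 else p[180:380,230:430,::-1],None,fx=3,fy=3))
    st=r.get_state(); F.append(st["contact_force"]);P.append(st["tool_pos"])
F=np.mean(F,0);P=np.mean(P,0);y=yawx(st["eef_rot"])
th=np.radians(y+90); back=np.array([np.sin(th),-np.cos(th)])
v=P[:2]-PIV
print("t",st["clock"],"pos",P.round(4),"yaw",y.round(2),"F",F.round(2),"Fpush",round(float(F[:2]@back),2),"Fradial",round(float(F[:2]@[np.cos(th),np.sin(th)]),2))
# arm angle if in contact with face 9 mm ahead
print("radial",(v@[np.cos(th),np.sin(th)]).round(4),"back",(v@back).round(4), "yaw-angle",np.radians(y-80.2).round(4))
# arm angle: roller centre distance .1 with face-normal offset: pivot->roller dot(back) = v.back-.021
s=-(v@back-B)/.1
print("arm est",(np.radians(y-80.2)+np.arcsin(s)).round(4))
E
python3 look.py a1
```

```text
t 4.625 pos [0.3957 0.2952 0.0771] yaw 93.34 F [-0.68  2.15 -0.25] Fpush 2.19 Fradial 0.55
radial 0.0997 back 0.0214 yaw-angle 0.2294
arm est 0.2256
```

View pics/a1_s.png

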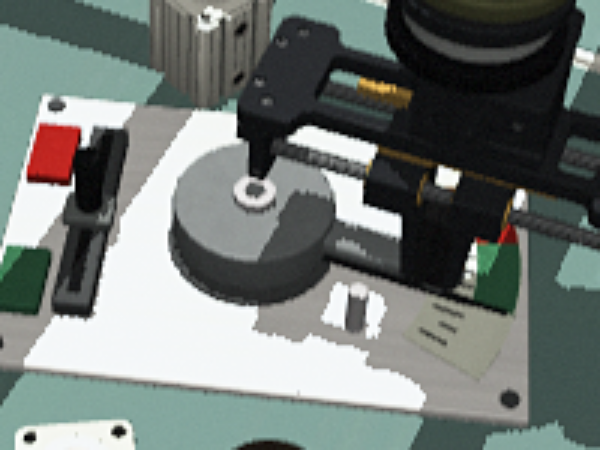

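View pics/a1_t.png

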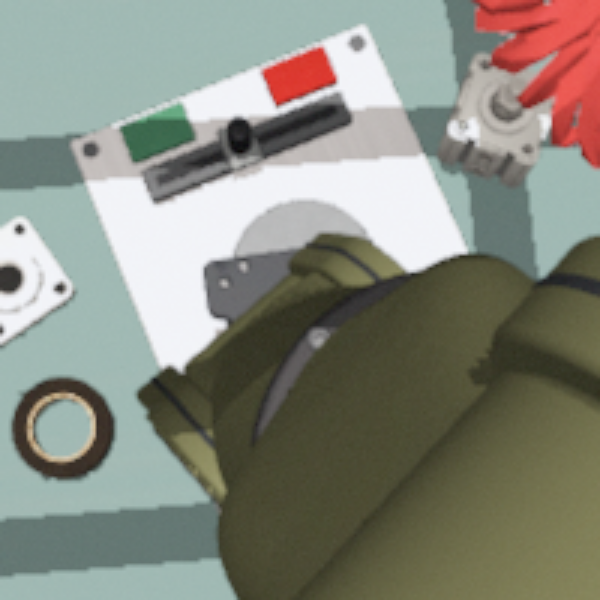

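```bash
python3 - <<'E'
from h import *
p,d=eyes.snapshot("top"); cv2.imwrite("pics/t_full.png",p[:,:,::-1])
E
```

```text
(no output)
```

View pics/t_full.png

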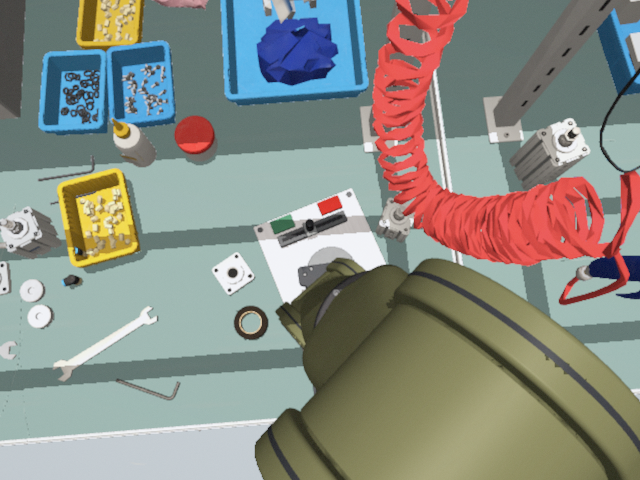

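```bash
cat > clr.py <<'E'
from h import *
from scipy.spatial import cKDTree
m=eyes.camera_model("top")
us,vs=np.meshgrid(np.arange(640),np.arange(480))
D=np.stack([(us-m["cx"])/m["fx"],-(vs-m["cy"])/m["fy"],-np.ones_like(us)*1.],-1)@m["pose"][:3,:3].T
d0=np.load("top0.npy"); P0=m["pose"][:3,3]+D*d0[...,None]
img0=cv2.imread("pics/top0.png"); h0=cv2.cvtColor(img0,cv2.COLOR_BGR2HSV)
red=((h0[...,0]<5)|(h0[...,0]>175))&(h0[...,1]>130)&(P0[...,2]>.09)&(d0>0)
p,d=eyes.snapshot("top"); P=m["pose"][:3,3]+D*d[...,None]
arm=(d>0)&(np.abs(d-d0)>.03)&(us>230)&(vs>150)&(P[...,2]>.1)
H=P0[red];A=P[arm]
dd,i=cKDTree(H).query(A); k=dd.argmin(); print("min arm-hose",dd[k],A[k],H[i[k]])
E
python3 clr.py
python3 -c "
from h import *
# cmd base: start(.4019,.3204)+(-.43,-.03)*60mm in yaw 80.14, yaw 80.14+13.2
y=np.radians(80.14);X=np.array([np.cos(y),np.sin(y)]);Y=np.array([np.sin(y),-np.cos(y)])
c=np.array([.4019,.3204])+.06*(-.43*X-.03*Y); print(c)
rows(np.append(c,.0771),93.34,np.arange(.25,.40,.02))"
```

```text
min arm-hose 0.0008731033752723262 [ 0.48798124 -0.01421959  0.40476605] [ 0.48775107 -0.01482489  0.40535166]
[0.39570856 0.29528932]
0.250 [-0.04 -0.01  0.  ] -0.2 [0.3952 0.2927 0.077 ] 94.52
0.270 [-0.08 -0.02  0.  ] -0.39 [0.3949 0.2907 0.077 ] 95.67
0.290 [-0.11 -0.02  0.  ] -0.58 [0.3947 0.2887 0.077 ] 96.82
0.310 [-0.14 -0.03  0.  ] -0.77 [0.3946 0.2866 0.077 ] 97.96
0.330 [-0.18 -0.03  0.  ] -0.96 [0.3944 0.2846 0.077 ] 99.11
0.350 [-0.21 -0.04  0.  ] -1.15 [0.3944 0.2826 0.077 ] 100.25
0.370 [-0.24 -0.04  0.  ] -1.34 [0.3943 0.2805 0.077 ] 101.4
0.390 [-0.28 -0.04  0.  ] -1.53 [0.3943 0.2785 0.077 ] 102.55
```

```bash
sed -i 's/^arm=.*/hh=cv2.cvtColor(p,cv2.COLOR_RGB2HSV); nr=cv2.erode((~(((hh[...,0]<5)|(hh[...,0]>175))\&(hh[...,1]>100))).astype(np.uint8),np.ones((3,3)))>0\narm=nr\&(d>0)\&(d0-d>.03)\&(us>230)\&(vs>225)\&(P[...,2]>.1)/' clr.py; python3 clr.py
```

```text
min arm-hose 0.1511718549417562 [0.49153161 0.2860745  0.15877012] [0.56890128 0.16176679 0.12116083]
```

Emit:
servo_tool --deltas '[{"dx":-0.04,"dy":-0.01,"dz":0,"ax":0,"ay":0,"az":-0.2,"hand":0},{"dx":-0.08,"dy":-0.02,"dz":0,"ax":0,"ay":0,"az":-0.4,"hand":0},{"dx":-0.11,"dy":-0.02,"dz":0,"ax":0,"ay":0,"az":-0.6,"hand":0},{"dx":-0.14,"dy":-0.03,"dz":0,"ax":0,"ay":0,"az":-0.8,"hand":0},{"dx":-0.16,"dy":-0.03,"dz":0,"ax":0,"ay":0,"az":-0.9,"hand":0},{"dx":-0.16,"dy":-0.03,"dz":0,"ax":0,"ay":0,"az":-0.9,"hand":0}]'

```text
clock: 5.52
tool_pos: [0.3944, 0.2854, 0.0771]
eef_rot: [0.651, 0.759, -0.0, -0.0]
contact_force: [-1.0, 1.9, -0.6]
opening: 0.008
```

```bash
python3 look.py a2
```

```text
t 5.675 pos [0.3944 0.2855 0.0771] yaw 98.74 F [-0.48  2.37 -0.25] Fpush 2.42 Fradial 0.12
radial 0.1 back 0.0213 yaw-angle 0.3236
arm est 0.3208
```

```bash
cat > plan.py <<'E'
from h import *
import sys
st=r.get_state(); rows(st["tool_pos"]*[1,1,0]+[0,0,Z],yawx(st["eef_rot"]),[float(x) for x in sys.argv[1:]])
E
python3 plan.py .33 .34 .35 .36 .37 .38
```

```text
0.330 [-0.02 -0.    0.  ] -0.06 [0.3944 0.2846 0.077 ] 99.11
0.340 [-0.03 -0.    0.  ] -0.16 [0.3944 0.2836 0.077 ] 99.68
0.350 [-0.05 -0.01  0.  ] -0.25 [0.3944 0.2826 0.077 ] 100.25
0.360 [-0.07 -0.01  0.  ] -0.35 [0.3943 0.2815 0.077 ] 100.83
0.370 [-0.08 -0.01  0.  ] -0.44 [0.3943 0.2805 0.077 ] 101.4
0.380 [-0.1  -0.02  0.  ] -0.54 [0.3943 0.2795 0.077 ] 101.97
```

Emit:
servo_tool --deltas '[{"dx":-0.02,"dy":0,"dz":0,"ax":0,"ay":0,"az":-0.1,"hand":0},{"dx":-0.05,"dy":-0.01,"dz":0,"ax":0,"ay":0,"az":-0.25,"hand":0},{"dx":-0.07,"dy":-0.01,"dz":0,"ax":0,"ay":0,"az":-0.4,"hand":0},{"dx":-0.08,"dy":-0.01,"dz":0,"ax":0,"ay":0,"az":-0.45,"hand":0},{"dx":-0.08,"dy":-0.01,"dz":0,"ax":0,"ay":0,"az":-0.45,"hand":0}]'

```text
clock: 6.3
tool_pos: [0.3946, 0.2806, 0.0771]
eef_rot: [0.633, 0.774, -0.0, -0.0]
contact_force: [-0.8, 3.2, -0.4]
opening: 0.008
```

```bash
python3 look.py a3; python3 plan.py .38 .40 .42
```

```text
t 6.45 pos [0.3946 0.2807 0.0771] yaw 101.44 F [-0.31  2.39 -0.9 ] Fpush 2.4 Fradial -0.17
radial 0.0997 back 0.0212 yaw-angle 0.3707
arm est 0.3688
0.380 [-0.02 -0.01  0.  ] -0.09 [0.3943 0.2795 0.077 ] 101.97
0.400 [-0.05 -0.01  0.  ] -0.28 [0.3943 0.2775 0.077 ] 103.12
0.420 [-0.09 -0.02  0.  ] -0.47 [0.3944 0.2754 0.077 ] 104.26
```

Emit:
servo_tool --deltas '[{"dx":-0.02,"dy":0,"dz":0,"ax":0,"ay":0,"az":-0.1,"hand":0},{"dx":-0.05,"dy":-0.01,"dz":0,"ax":0,"ay":0,"az":-0.25,"hand":0},{"dx":-0.07,"dy":-0.01,"dz":0,"ax":0,"ay":0,"az":-0.4,"hand":0},{"dx":-0.09,"dy":-0.02,"dz":0,"ax":0,"ay":0,"az":-0.48,"hand":0},{"dx":-0.09,"dy":-0.02,"dz":0,"ax":0,"ay":0,"az":-0.48,"hand":0}]'

```text
clock: 7.08
tool_pos: [0.3945, 0.2752, 0.0771]
eef_rot: [0.613, 0.79, 0.0, -0.0]
contact_force: [0.1, 2.7, -0.2]
opening: 0.006
```

```bash
python3 look.py a4; python3 plan.py .43 .45 .47
```

```text
t 7.225 pos [0.3945 0.2753 0.0771] yaw 104.32 F [-0.8   3.44 -0.76] Fpush 3.53 Fradial -0.07
radial 0.0999 back 0.0209 yaw-angle 0.421
arm est 0.4217
0.430 [-0.01 -0.    0.  ] -0.09 [0.3945 0.2744 0.077 ] 104.84
0.450 [-0.05 -0.01  0.  ] -0.28 [0.3946 0.2724 0.077 ] 105.98
0.470 [-0.08 -0.02  0.  ] -0.47 [0.3948 0.2703 0.077 ] 107.13
```

Emit:
servo_tool --deltas '[{"dx":-0.02,"dy":0,"dz":0,"ax":0,"ay":0,"az":-0.1,"hand":0},{"dx":-0.05,"dy":-0.01,"dz":0,"ax":0,"ay":0,"az":-0.28,"hand":0},{"dx":-0.07,"dy":-0.02,"dz":0,"ax":0,"ay":0,"az":-0.42,"hand":0},{"dx":-0.08,"dy":-0.02,"dz":0,"ax":0,"ay":0,"az":-0.47,"hand":0},{"dx":-0.08,"dy":-0.02,"dz":0,"ax":0,"ay":0,"az":-0.47,"hand":0}]'

```text
clock: 7.85
tool_pos: [0.3944, 0.271, 0.0771]
eef_rot: [0.593, 0.805, 0.001, -0.0]
contact_force: [-1.4, 6.9, 0.1]
opening: 0.004
```

```bash
python3 look.py a5; python3 plan.py .48 .5 .52
```

```text
t 8.0 pos [0.3944 0.271  0.0771] yaw 107.22 F [-1.48  6.02 -1.01] Fpush 6.19 Fradial -0.37
radial 0.1001 back 0.0219 yaw-angle 0.4717
arm est 0.4623
0.480 [-0.03 -0.    0.  ] -0.08 [0.3948 0.2693 0.077 ] 107.7
0.500 [-0.06 -0.01  0.  ] -0.27 [0.3951 0.2673 0.077 ] 108.85
0.520 [-0.1  -0.01  0.  ] -0.46 [0.3953 0.2652 0.077 ] 109.99
```

Emit:
servo_tool --deltas '[{"dx":-0.02,"dy":0,"dz":0,"ax":0,"ay":0,"az":-0.1,"hand":0},{"dx":-0.04,"dy":0,"dz":0,"ax":0,"ay":0,"az":-0.22,"hand":0},{"dx":-0.06,"dy":-0.01,"dz":0,"ax":0,"ay":0,"az":-0.34,"hand":0},{"dx":-0.07,"dy":-0.01,"dz":0,"ax":0,"ay":0,"az":-0.4,"hand":0},{"dx":-0.07,"dy":-0.01,"dz":0,"ax":0,"ay":0,"az":-0.4,"hand":0}]'

```text
clock: 8.62
tool_pos: [0.3948, 0.2678, 0.0772]
eef_rot: [0.576, 0.818, 0.001, -0.001]
contact_force: [-2.8, 7.2, -1.4]
opening: 0.003
```

```bash
python3 look.py a6
```

```text
t 8.775 pos [0.3948 0.2678 0.0772] yaw 109.69 F [-2.65  7.65 -0.89] Fpush 8.09 Fradial -0.08
radial 0.0998 back 0.0231 yaw-angle 0.5147
arm est 0.4939
```

Emit:
servo_tool --deltas '[{"dx":-0.02,"dy":0,"dz":0,"ax":0,"ay":0,"az":-0.05,"hand":0},{"dx":-0.04,"dy":0,"dz":0,"ax":0,"ay":0,"az":-0.15,"hand":0},{"dx":-0.06,"dy":-0.01,"dz":0,"ax":0,"ay":0,"az":-0.25,"hand":0},{"dx":-0.08,"dy":-0.01,"dz":0,"ax":0,"ay":0,"az":-0.3,"hand":0},{"dx":-0.08,"dy":-0.01,"dz":0,"ax":0,"ay":0,"az":-0.3,"hand":0}]'

```text
clock: 9.4
tool_pos: [0.3955, 0.2641, 0.0772]
eef_rot: [0.562, 0.827, 0.002, -0.001]
contact_force: [-3.7, 9.7, -2.0]
opening: 0.002
```

```bash
python3 look.py a7
```

```text
t 9.55 pos [0.3955 0.2642 0.0772] yaw 111.57 F [-3.64  9.24 -0.63] Fpush 9.94 Fradial -0.01
radial 0.0996 back 0.0227 yaw-angle 0.5474
arm est 0.5305
```

Emit:
servo_tool --deltas '[{"dx":-0.02,"dy":0,"dz":0,"ax":0,"ay":0,"az":-0.1,"hand":0},{"dx":-0.04,"dy":0,"dz":0,"ax":0,"ay":0,"az":-0.2,"hand":0},{"dx":-0.06,"dy":-0.01,"dz":0,"ax":0,"ay":0,"az":-0.3,"hand":0},{"dx":-0.07,"dy":-0.01,"dz":0,"ax":0,"ay":0,"az":-0.3,"hand":0},{"dx":-0.07,"dy":-0.01,"dz":0,"ax":0,"ay":0,"az":-0.3,"hand":0}]'

```text
clock: 10.18
tool_pos: [0.3961, 0.261, 0.0772]
eef_rot: [0.549, 0.836, 0.002, -0.002]
contact_force: [-4.7, 11.7, -1.6]
opening: 0.006
```

```bash
python3 look.py a8
```

```text
t 10.325 pos [0.3961 0.2611 0.0772] yaw 113.44 F [-4.72 11.08 -1.2 ] Fpush 12.05 Fradial -0.08
radial 0.0995 back 0.0228 yaw-angle 0.5801
arm est 0.5619
```

View pics/a8_s.png

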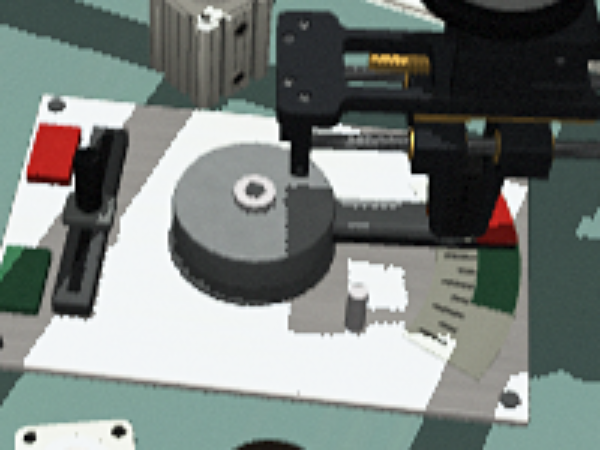

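Emit:
servo_tool --deltas '[{"dx":0,"dy":0,"dz":0,"ax":0,"ay":0,"az":0,"hand":0},{"dx":0,"dy":0,"dz":0,"ax":0,"ay":0,"az":0,"hand":0},{"dx":0,"dy":0,"dz":0,"ax":0,"ay":0,"az":0,"hand":0},{"dx":0,"dy":0,"dz":0,"ax":0,"ay":0,"az":0,"hand":0}]'

```text
clock: 10.82
tool_pos: [0.3961, 0.2611, 0.0772]
eef_rot: [0.549, 0.836, 0.002, -0.002]
contact_force: [-4.5, 11.3, -1.1]
opening: 0.002
```

```bash
python3 look.py a9
```

```text
t 10.975 pos [0.3961 0.2611 0.0772] yaw 113.44 F [-4.81 11.45 -0.63] Fpush 12.41 Fradial -0.14
radial 0.0995 back 0.0228 yaw-angle 0.5801
arm est 0.5619
```

Emit:
servo_tool --deltas '[{"dx":0,"dy":0,"dz":0,"ax":0,"ay":0,"az":0,"hand":0},{"dx":0,"dy":0,"dz":0,"ax":0,"ay":0,"az":0,"hand":0},{"dx":0,"dy":0,"dz":0,"ax":0,"ay":0,"az":0,"hand":0},{"dx":0,"dy":0,"dz":0,"ax":0,"ay":0,"az":0,"hand":0},{"dx":0,"dy":0,"dz":0,"ax":0,"ay":0,"az":0,"hand":0}]'

```text
clock: 11.6
tool_pos: [0.3961, 0.2611, 0.0772]
eef_rot: [0.549, 0.836, 0.002, -0.002]
contact_force: [-5.5, 10.7, -0.3]
opening: 0.002
```

```bash
python3 look.py a10; python3 plan.py .54 .52 .50 .47 .44 .41 .38 .35 .32 .29 .26; echo; python3 plan.py .2 .1 0 -.05
```

```text
t 11.75 pos [0.3961 0.2611 0.0772] yaw 113.44 F [-4.77 10.89 -0.28] Fpush 11.89 Fradial 0.05
radial 0.0995 back 0.0228 yaw-angle 0.5801
arm est 0.5618
0.540 [0.04 0.01 0.  ] 0.38 [0.3957 0.2632 0.077 ] 111.14
0.520 [0.07 0.02 0.  ] 0.57 [0.3953 0.2652 0.077 ] 109.99
0.500 [0.1  0.02 0.  ] 0.76 [0.3951 0.2673 0.077 ] 108.85
0.470 [0.15 0.04 0.  ] 1.05 [0.3948 0.2703 0.077 ] 107.13
0.440 [0.2  0.06 0.  ] 1.34 [0.3945 0.2734 0.077 ] 105.41
0.410 [0.25 0.08 0.  ] 1.62 [0.3944 0.2764 0.077 ] 103.69
0.380 [0.29 0.1  0.  ] 1.91 [0.3943 0.2795 0.077 ] 101.97
0.350 [0.34 0.12 0.  ] 2.2 [0.3944 0.2826 0.077 ] 100.25
0.320 [0.39 0.14 0.  ] 2.48 [0.3945 0.2856 0.077 ] 98.53
0.290 [0.43 0.16 0.  ] 2.77 [0.3947 0.2887 0.077 ] 96.82
0.260 [0.48 0.19 0.  ] 3.06 [0.395  0.2917 0.077 ] 95.1

0.200 [0.56 0.24 0.  ] 3.63 [0.3959 0.2978 0.077 ] 91.66
0.100 [0.7  0.34 0.  ] 4.58 [0.3982 0.3077 0.077 ] 85.93
0.000 [0.83 0.46 0.  ] 5.54 [0.4015 0.3174 0.077 ] 80.2
-0.050 [0.88 0.52 0.  ] 6.02 [0.4035 0.3221 0.077 ] 77.34
```

Emit:
servo_tool --deltas '[{"dx":0.02,"dy":0,"dz":0,"ax":0,"ay":0,"az":0.15,"hand":0},{"dx":0.05,"dy":0.01,"dz":0,"ax":0,"ay":0,"az":0.4,"hand":0},{"dx":0.09,"dy":0.02,"dz":0,"ax":0,"ay":0,"az":0.7,"hand":0},{"dx":0.13,"dy":0.03,"dz":0,"ax":0,"ay":0,"az":0.95,"hand":0},{"dx":0.17,"dy":0.05,"dz":0,"ax":0,"ay":0,"az":1.2,"hand":0},{"dx":0.21,"dy":0.06,"dz":0,"ax":0,"ay":0,"az":1.45,"hand":0},{"dx":0.25,"dy":0.08,"dz":0,"ax":0,"ay":0,"az":1.65,"hand":0},{"dx":0.29,"dy":0.1,"dz":0,"ax":0,"ay":0,"az":1.9,"hand":0},{"dx":0.33,"dy":0.12,"dz":0,"ax":0,"ay":0,"az":2.15,"hand":0},{"dx":0.37,"dy":0.13,"dz":0,"ax":0,"ay":0,"az":2.4,"hand":0}]'

```text
clock: 13.0
tool_pos: [0.396, 0.2804, 0.0771]
eef_rot: [0.652, 0.758, 0.0, 0.0]
contact_force: [-0.4, 1.9, -0.3]
opening: 0.004
```

```bash
python3 look.py a11; python3 plan.py .32 .29 .26 .23 .20 .17 .14 .11 .08 .05 .02 0 -.02 -.04
```

```text
t 13.15 pos [0.3959 0.2807 0.0771] yaw 98.73 F [-0.66  2.35 -0.62] Fpush 2.42 Fradial 0.3
radial 0.0993 back 0.0163 yaw-angle 0.3234
arm est 0.3704
0.320 [ 0.09 -0.01  0.  ] 0.03 [0.3945 0.2856 0.077 ] 98.53
0.290 [0.14 0.   0.  ] 0.32 [0.3947 0.2887 0.077 ] 96.82
0.260 [0.19 0.02 0.  ] 0.61 [0.395  0.2917 0.077 ] 95.1
0.230 [0.24 0.03 0.  ] 0.89 [0.3954 0.2948 0.077 ] 93.38
0.200 [0.28 0.05 0.  ] 1.18 [0.3959 0.2978 0.077 ] 91.66
0.170 [0.33 0.06 0.  ] 1.46 [0.3965 0.3008 0.077 ] 89.94
0.140 [0.38 0.08 0.  ] 1.75 [0.3972 0.3038 0.077 ] 88.22
0.110 [0.43 0.1  0.  ] 2.04 [0.398  0.3068 0.077 ] 86.5
0.080 [0.47 0.12 0.  ] 2.33 [0.3988 0.3097 0.077 ] 84.78
0.050 [0.52 0.15 0.  ] 2.61 [0.3998 0.3126 0.077 ] 83.06
0.020 [0.56 0.17 0.  ] 2.9 [0.4008 0.3155 0.077 ] 81.35
0.000 [0.59 0.19 0.  ] 3.09 [0.4015 0.3174 0.077 ] 80.2
-0.020 [0.62 0.2  0.  ] 3.28 [0.4023 0.3193 0.077 ] 79.05
-0.040 [0.65 0.22 0.  ] 3.47 [0.4031 0.3212 0.077 ] 77.91
```

View pics/a11_s.png

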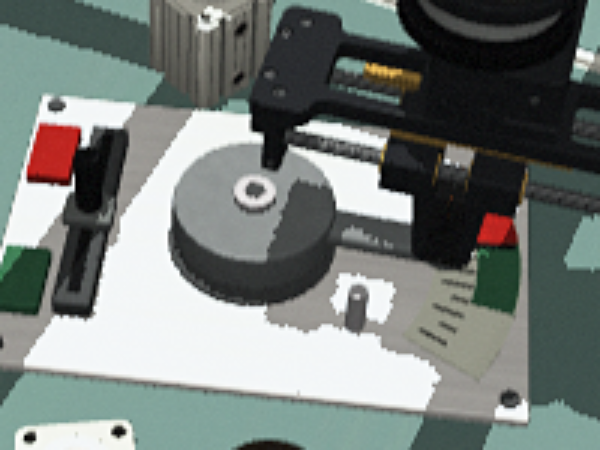

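Emit:
servo_tool --deltas '[{"dx":0.04,"dy":0,"dz":0,"ax":0,"ay":0,"az":0,"hand":0},{"dx":0.09,"dy":0,"dz":0,"ax":0,"ay":0,"az":0.1,"hand":0},{"dx":0.14,"dy":0,"dz":0,"ax":0,"ay":0,"az":0.35,"hand":0},{"dx":0.19,"dy":0.02,"dz":0,"ax":0,"ay":0,"az":0.6,"hand":0},{"dx":0.24,"dy":0.03,"dz":0,"ax":0,"ay":0,"az":0.9,"hand":0},{"dx":0.29,"dy":0.05,"dz":0,"ax":0,"ay":0,"az":1.2,"hand":0},{"dx":0.34,"dy":0.07,"dz":0,"ax":0,"ay":0,"az":1.5,"hand":0},{"dx":0.38,"dy":0.08,"dz":0,"ax":0,"ay":0,"az":1.75,"hand":0},{"dx":0.41,"dy":0.09,"dz":0,"ax":0,"ay":0,"az":1.95,"hand":0},{"dx":0.43,"dy":0.1,"dz":0,"ax":0,"ay":0,"az":2.05,"hand":0}]'

```text
clock: 14.4
tool_pos: [0.3977, 0.307, 0.0771]
eef_rot: [0.729, 0.684, -0.0, 0.0]
contact_force: [-0.0, 1.3, -0.4]
opening: 0.006
```

```bash
python3 look.py a12; python3 plan.py .1 .08 .06 .04 .02 0 -.02 -.04 -.06 -.08
```

```text
t 14.55 pos [0.3977 0.3071 0.0771] yaw 86.43 F [ 0.31  1.56 -0.26] Fpush 1.58 Fradial -0.21
radial 0.1003 back 0.0212 yaw-angle 0.1088
arm est 0.1066
0.100 [0.01 0.01 0.  ] 0.08 [0.3982 0.3077 0.077 ] 85.93
0.080 [0.05 0.02 0.  ] 0.28 [0.3988 0.3097 0.077 ] 84.78
0.060 [0.08 0.02 0.  ] 0.47 [0.3994 0.3117 0.077 ] 83.64
0.040 [0.11 0.03 0.  ] 0.66 [0.4001 0.3136 0.077 ] 82.49
0.020 [0.14 0.04 0.  ] 0.85 [0.4008 0.3155 0.077 ] 81.35
0.000 [0.18 0.05 0.  ] 1.04 [0.4015 0.3174 0.077 ] 80.2
-0.020 [0.21 0.06 0.  ] 1.23 [0.4023 0.3193 0.077 ] 79.05
-0.040 [0.24 0.08 0.  ] 1.42 [0.4031 0.3212 0.077 ] 77.91
-0.060 [0.27 0.09 0.  ] 1.61 [0.404 0.323 0.077] 76.76
-0.080 [0.3 0.1 0. ] 1.8 [0.4049 0.3249 0.077 ] 75.62
```

Emit:
servo_tool --deltas '[{"dx":0.03,"dy":0.01,"dz":0,"ax":0,"ay":0,"az":0.15,"hand":0},{"dx":0.06,"dy":0.02,"dz":0,"ax":0,"ay":0,"az":0.35,"hand":0},{"dx":0.09,"dy":0.02,"dz":0,"ax":0,"ay":0,"az":0.5,"hand":0},{"dx":0.12,"dy":0.03,"dz":0,"ax":0,"ay":0,"az":0.7,"hand":0},{"dx":0.14,"dy":0.04,"dz":0,"ax":0,"ay":0,"az":0.85,"hand":0},{"dx":0.16,"dy":0.05,"dz":0,"ax":0,"ay":0,"az":0.95,"hand":0},{"dx":0.18,"dy":0.05,"dz":0,"ax":0,"ay":0,"az":1.0,"hand":0},{"dx":0.2,"dy":0.06,"dz":0,"ax":0,"ay":0,"az":1.0,"hand":0},{"dx":0.22,"dy":0.06,"dz":0,"ax":0,"ay":0,"az":1.0,"hand":0},{"dx":0.25,"dy":0.07,"dz":0,"ax":0,"ay":0,"az":1.0,"hand":0}]'

```text
clock: 15.8
tool_pos: [0.4026, 0.3213, 0.0771]
eef_rot: [0.764, 0.646, -0.0, 0.0]
contact_force: [0.1, 0.6, 0.3]
opening: 0.002
```

```bash
python3 look.py a13
```

```text
t 15.95 pos [0.4028 0.3218 0.0771] yaw 80.44 F [-0.17 -0.12  0.23] Fpush -0.15 Fradial 0.15
radial 0.0994 back 0.0259 yaw-angle 0.0042
arm est -0.0453
```

View pics/a13_s.png

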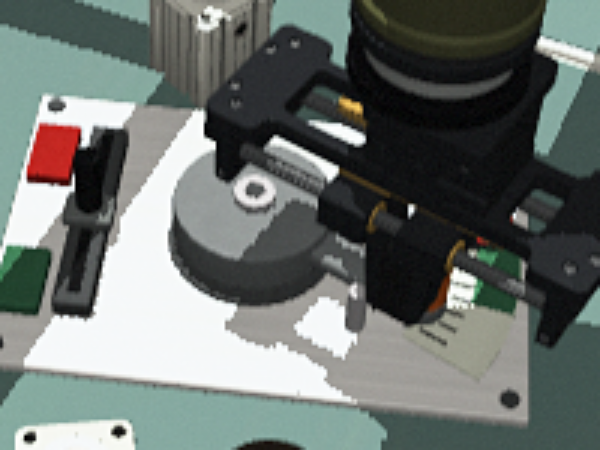

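Emit:
servo_tool --deltas '[{"dx":0.12,"dy":0,"dz":0,"ax":0,"ay":0,"az":0,"hand":0},{"dx":0.25,"dy":0,"dz":-0.2,"ax":0,"ay":0,"az":0,"hand":0},{"dx":0.3,"dy":0,"dz":-0.8,"ax":0,"ay":0,"az":0,"hand":0},{"dx":0.3,"dy":0,"dz":-1.5,"ax":0,"ay":0,"az":0,"hand":0},{"dx":0.5,"dy":0.5,"dz":-2.0,"ax":0,"ay":0,"az":0,"hand":0},{"dx":0.9,"dy":1.1,"dz":-2.2,"ax":0,"ay":0,"az":0,"hand":0},{"dx":1.0,"dy":1.7,"dz":-2.2,"ax":0,"ay":0,"az":0,"hand":0},{"dx":1.0,"dy":2.0,"dz":-2.2,"ax":0,"ay":0,"az":0,"hand":0},{"dx":1.0,"dy":2.0,"dz":-2.2,"ax":0,"ay":0,"az":0,"hand":0}]'

```text
clock: 17.08
tool_pos: [0.5322, 0.3604, 0.209]
eef_rot: [0.764, 0.645, 0.0, 0.0]
contact_force: [-0.5, -0.1, 0.2]
opening: 0.002
```

```bash
python3 - <<'E'
from h import *
for n in ["scene","top","wrist"]:
    p,d=eyes.snapshot(n); cv2.imwrite(f"pics/{n}3.png",p[:,:,::-1]); np.save(n+"3.npy",d)
    if n=="scene": cv2.imwrite("pics/s3c.png",cv2.resize(p[200:330,330:450,::-1],None,fx=4.5,fy=4.5,interpolation=cv2.INTER_CUBIC))
    if n=="top": cv2.imwrite("pics/t3c.png",cv2.resize(p[180:380,230:430,::-1],None,fx=3,fy=3,interpolation=cv2.INTER_CUBIC))
st=r.get_state(); print(st["tool_pos"],yawx(st["eef_rot"]),st["q"].round(2))
E
```

```text
[0.52957453 0.36159865 0.20888189] 80.50981874893762 [-0.76  0.78  0.16  1.58 -0.16  0.8  -0.69]
```

View pics/s3c.png

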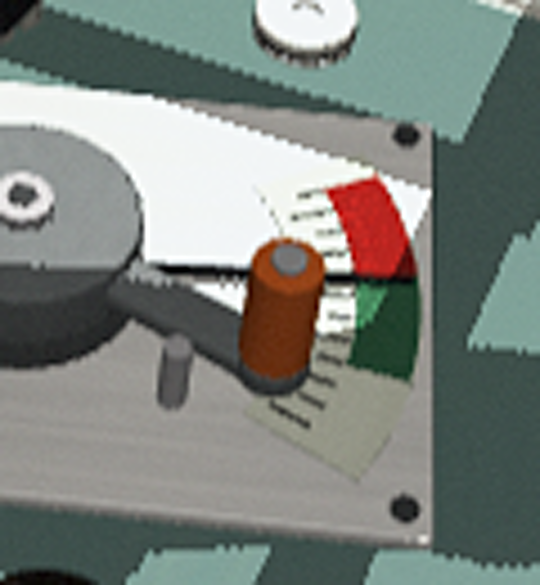

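View pics/t3c.png

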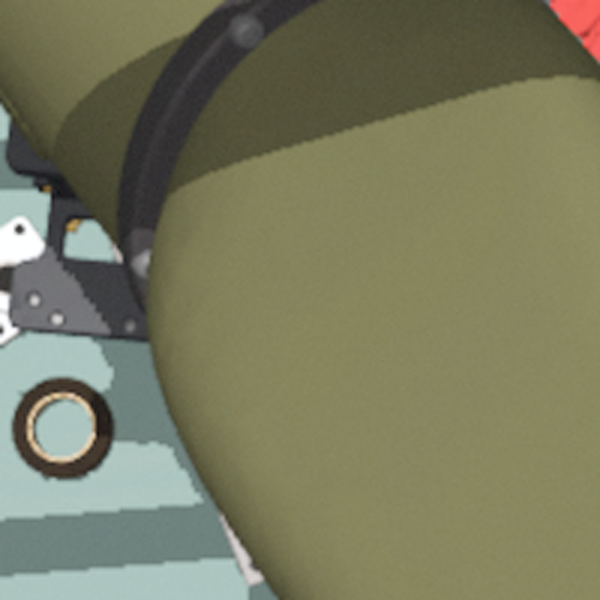

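View pics/wrist3.png

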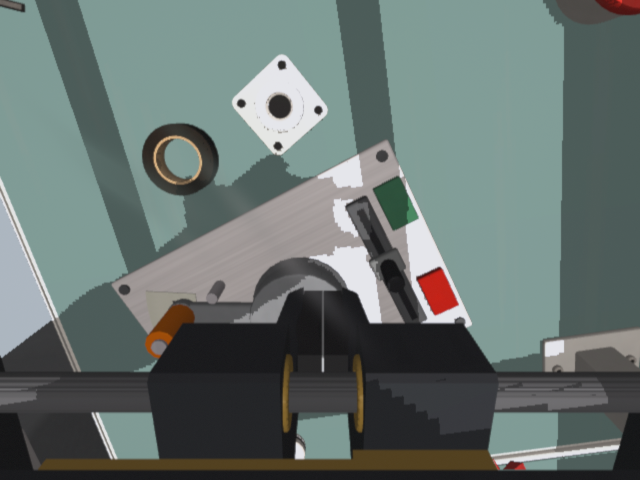

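```bash
python3 - <<'E'
from h import *
m=eyes.camera_model("scene"); p=cv2.imread("pics/scene3.png"); g=p.max(2).astype(int)
print("col profiles (rows 254..268)")
for u in (364,368,372,376,380,405,408,411,414,417,420):
    col=g[254:269,u]; v=254+col.argmin(); print(u,v,col.tolist())
    # dark centroid
    w=np.clip(90-col,0,None); vc=(254+(w*np.arange(15)).sum()/max(w.sum(),1))
    P=onz(m,u,vc,.016); Q=P[:2]-PIV
    print("   vc %.2f"%vc,"r %.4f"%np.hypot(*Q),"ang rel rest %.4f"%(np.arctan2(Q[1],Q[0])%(2*np.pi)-np.radians(TH0)))
# colour boundary green/red on scale and red far end, green start at z=.0085
hsv=cv2.cvtColor(p,cv2.COLOR_BGR2HSV)
for nm,lo,hi in [("red",(0,120,60),(5,255,255)),("green",(50,90,30),(90,255,150))]:
    k=cv2.inRange(hsv,lo,hi); k[:235]=0;k[290:]=0;k[:,:398]=0;k[:,425:]=0
    v,u=np.nonzero(k); A=np.array([onz(m,a,b,.0085)[:2]-PIV for a,b in zip(u,v)])
    ang=np.arctan2(A[:,1],A[:,0])%(2*np.pi)-np.radians(TH0); rr=np.hypot(*A.T)
    print(nm,len(u),"r",np.percentile(rr,[2,98]),"ang",np.percentile(ang,[1,3,50,97,99]))
E
```

```text
col profiles (rows 254..268)
364 264 [245, 245, 249, 240, 137, 92, 151, 156, 160, 117, 71, 72, 76, 74, 76]
   vc 265.85 r 0.0513 ang rel rest 0.2467
368 260 [246, 246, 247, 255, 203, 12, 10, 107, 109, 66, 72, 71, 75, 77, 73]
   vc 261.81 r 0.0555 ang rel rest 0.4311
372 260 [247, 245, 247, 253, 211, 48, 16, 119, 159, 130, 88, 68, 73, 71, 74]
   vc 262.29 r 0.0617 ang rel rest 0.4345
376 260 [247, 246, 247, 253, 210, 46, 16, 77, 134, 236, 255, 208, 82, 67, 71]
   vc 261.82 r 0.0678 ang rel rest 0.4656
380 260 [247, 247, 247, 251, 224, 95, 14, 46, 121, 237, 252, 247, 252, 211, 83]
   vc 260.79 r 0.0739 ang rel rest 0.5077
405 261 [252, 218, 110, 222, 251, 241, 144, 14, 24, 114, 196, 144, 216, 250, 249]
   vc 261.46 r 0.1127 ang rel rest 0.5348
408 261 [182, 181, 181, 151, 191, 182, 78, 18, 29, 119, 154, 102, 224, 255, 255]
   vc 261.34 r 0.1174 ang rel rest 0.5405
411 262 [203, 183, 195, 192, 208, 206, 152, 66, 19, 105, 133, 145, 140, 128, 127]
   vc 261.75 r 0.1221 ang rel rest 0.5367
414 262 [183, 184, 185, 185, 183, 187, 168, 92, 15, 46, 107, 148, 146, 96, 54]
   vc 263.68 r 0.1266 ang rel rest 0.5083
417 262 [185, 185, 186, 188, 192, 199, 142, 33, 14, 49, 64, 64, 62, 65, 62]
   vc 263.69 r 0.1313 ang rel rest 0.5122
420 262 [136, 78, 87, 85, 90, 91, 84, 44, 5, 46, 66, 63, 62, 65, 62]
   vc 263.18 r 0.1360 ang rel rest 0.5237
red 283 r [0.12039063 0.14104999] ang [0.60352451 0.61999878 0.77532444 0.93962986 0.94811519]
green 279 r [0.12015057 0.14061138] ang [0.27105661 0.27699068 0.41988163 0.57394783 0.58671544]
```

```bash
python3 clr.py; cat >> h.py <<'E'
C=np.array([.5772,.3064]); RD=np.array([-.314,.949])
def sp(s,z): return np.append(C+s*RD,z)
E
python3 - <<'E'
from h import *
m=eyes.camera_model("scene"); p=cv2.imread("pics/scene3.png")
cv2.imwrite("pics/s3r.png",cv2.resize(p[205:300,235:330],None,fx=6,fy=6,interpolation=cv2.INTER_CUBIC))
st=r.get_state(); print(delta(st["tool_pos"],st["eef_rot"],sp(-.025,.19),108.3))
E
```

```text
min arm-hose 0.24166724668441858 [0.50722449 0.3933662  0.27304259] [0.65847602 0.20573378 0.25515108]
(array([-1.146,  1.129,  0.315]), array([-1.40e-02, -3.00e-03, -4.63e+00]))
```

View pics/s3r.png

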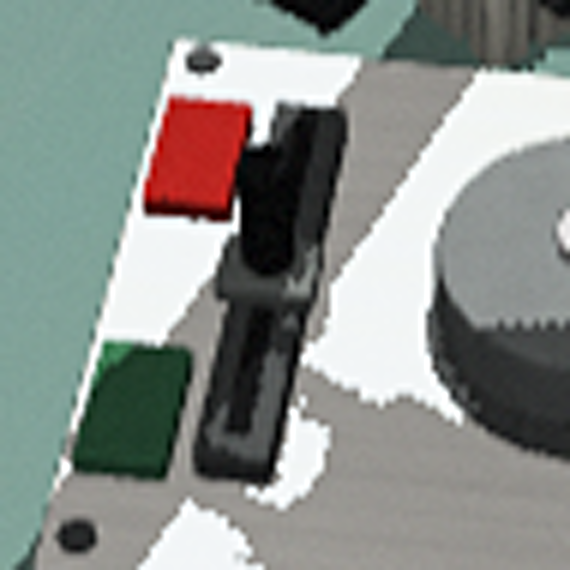

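```bash
python3 - <<'E'
from h import *
m=eyes.camera_model("scene")
for u,v,z in [(279.7,249.3,.028),(279.3,229.8,.067)]:
    P=onz(m,u,v,z)[:2]; print(P, "s",(P-C)@RD, "off",(P-C)@[.949,.314])
t=eyes.camera_model("top");P=onz(t,309.5,224.5,.067)[:2]; print("top",P,(P-C)@RD,(P-C)@[.949,.314])
E
```

```text
[0.57302708 0.31148047] s 0.006131660686404655 off -0.00236483878087464
[0.57439164 0.30732493] s 0.001759584542636581 off -0.0023747045490835612
top [0.57305397 0.31058655] 0.005274890744608141 -0.0026200065408994657
```

Emit:
servo_tool --deltas '[{"dx":-0.2,"dy":0.2,"dz":0,"ax":0,"ay":0,"az":-0.6,"hand":0},{"dx":-0.5,"dy":0.5,"dz":0,"ax":0,"ay":0,"az":-1.8,"hand":0},{"dx":-0.8,"dy":0.8,"dz":0.1,"ax":0,"ay":0,"az":-3.2,"hand":0},{"dx":-1.1,"dy":1.05,"dz":0.2,"ax":0,"ay":0,"az":-4.3,"hand":0},{"dx":-1.15,"dy":1.13,"dz":0.3,"ax":0,"ay":0,"az":-4.63,"hand":0},{"dx":-1.15,"dy":1.13,"dz":0.3,"ax":0,"ay":0,"az":-4.63,"hand":0}]'

```text
clock: 18.02
tool_pos: [0.5856, 0.2824, 0.1907]
eef_rot: [0.587, 0.81, -0.0, -0.001]
contact_force: [-1.0, 0.9, -0.8]
opening: 0.002
```

```bash
python3 clr.py; python3 - <<'E'
from h import *
p,d=eyes.snapshot("scene"); cv2.imwrite("pics/s4.png",p[:,:,::-1])
p,d=eyes.snapshot("wrist"); cv2.imwrite("pics/w4.png",p[:,:,::-1])
st=r.get_state(); print(st["tool_pos"],yawx(st["eef_rot"]),delta(st["tool_pos"],st["eef_rot"],sp(-.025,.071),108.3), (st["tool_pos"][:2]-C)@RD)
E
```

```text
min arm-hose 0.13225316413761518 [0.51117991 0.220545   0.2577001 ] [0.51752803 0.09982276 0.20406483]
[0.58558771 0.28353784 0.1912868 ] 108.29694489629819 (array([-0.013, -0.013,  2.005]), array([ 0.   , -0.012, -0.001])) -0.024329932491506046
```

View pics/s4.png

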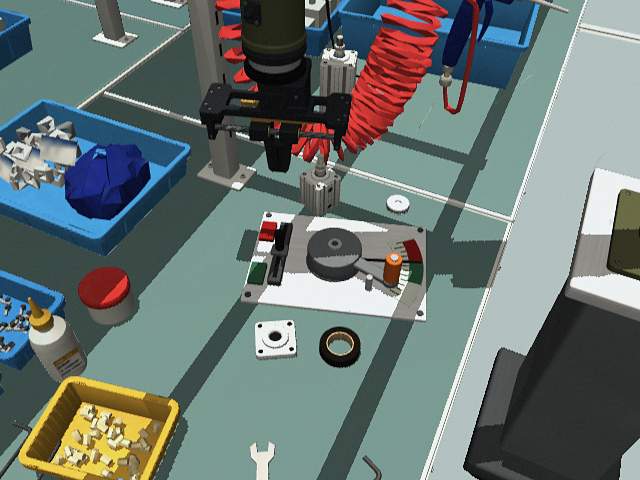

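View pics/w4.png

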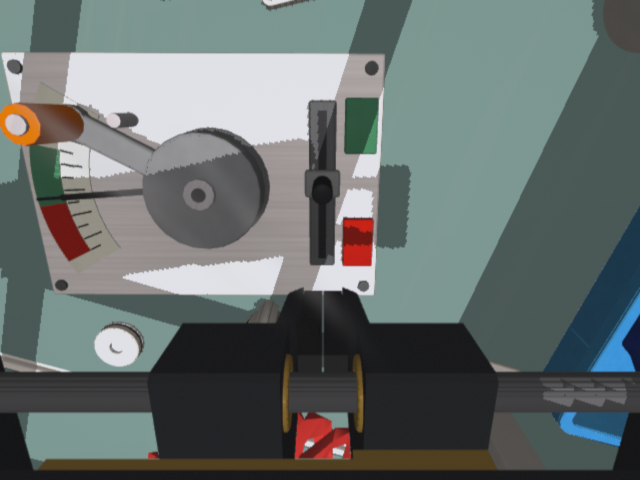

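Emit:
servo_tool --deltas '[{"dx":-0.05,"dy":0,"dz":0.3,"ax":0,"ay":0,"az":0,"hand":0},{"dx":-0.08,"dy":0,"dz":0.9,"ax":0,"ay":0,"az":0,"hand":0},{"dx":-0.08,"dy":0,"dz":1.5,"ax":0,"ay":0,"az":0,"hand":0},{"dx":-0.08,"dy":0,"dz":1.9,"ax":0,"ay":0,"az":0,"hand":0},{"dx":-0.08,"dy":0,"dz":2.0,"ax":0,"ay":0,"az":0,"hand":0},{"dx":-0.08,"dy":0,"dz":2.0,"ax":0,"ay":0,"az":0,"hand":0}]'

```text
clock: 18.92
tool_pos: [0.5878, 0.2772, 0.0708]
eef_rot: [0.586, 0.81, -0.0, -0.0]
contact_force: [0.5, 0.6, 0.4]
opening: 0.007
```

```bash
cat > look2.py <<'E'
from h import *
import sys
n=sys.argv[1];F=[];P=[]
for i in range(3):
    p,d=eyes.snapshot("scene")
    st=r.get_state(); F.append(st["contact_force"]);P.append(st["tool_pos"])
cv2.imwrite(f"pics/{n}_s.png",cv2.resize(p[150:330,220:420,::-1],None,fx=3,fy=3))
F=np.mean(F,0);P=np.mean(P,0)
print("t",st["clock"],P.round(4),"yaw",yawx(st["eef_rot"]).round(2),"s",((P[:2]-C)@RD).round(4),"off",((P[:2]-C)@[.949,.314]).round(4),"F",F.round(2),"Falong",(F[:2]@RD).round(2))
E
python3 look2.py b1
```

```text
t 19.075 [0.5886 0.2775 0.072 ] yaw 108.21 s -0.031 off 0.0017 F [ 0.17 -0.01  0.11] Falong -0.06
```

View pics/b1_s.png

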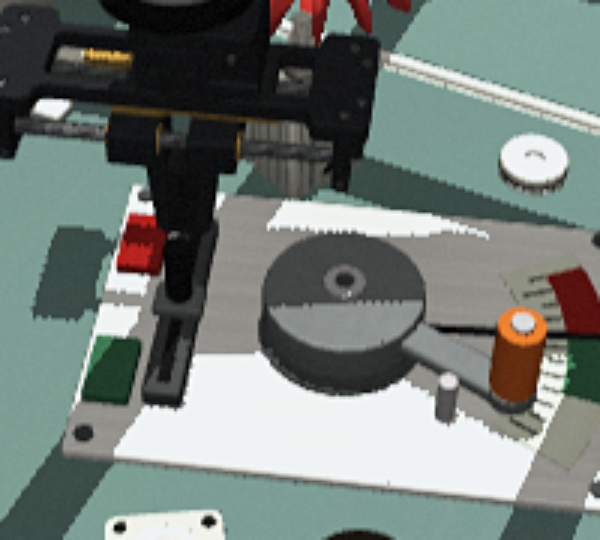

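Emit:
servo_tool --deltas '[{"dx":0.06,"dy":-0.02,"dz":0,"ax":0,"ay":0,"az":0,"hand":0},{"dx":0.14,"dy":-0.04,"dz":0,"ax":0,"ay":0,"az":0,"hand":0},{"dx":0.22,"dy":-0.04,"dz":0,"ax":0,"ay":0,"az":0,"hand":0},{"dx":0.3,"dy":-0.04,"dz":0,"ax":0,"ay":0,"az":0,"hand":0},{"dx":0.39,"dy":-0.04,"dz":0,"ax":0,"ay":0,"az":0,"hand":0},{"dx":0.48,"dy":-0.04,"dz":0,"ax":0,"ay":0,"az":0,"hand":0},{"dx":0.57,"dy":-0.04,"dz":0,"ax":0,"ay":0,"az":0,"hand":0},{"dx":0.66,"dy":-0.04,"dz":0,"ax":0,"ay":0,"az":0,"hand":0},{"dx":0.74,"dy":-0.04,"dz":0,"ax":0,"ay":0,"az":0,"hand":0},{"dx":0.78,"dy":-0.04,"dz":0,"ax":0,"ay":0,"az":0,"hand":0}]'

```text
clock: 20.32
tool_pos: [0.571, 0.3214, 0.0711]
eef_rot: [0.586, 0.81, 0.0, -0.0]
contact_force: [0.2, -0.9, 0.5]
opening: 0.005
```

```bash
python3 look2.py b2
```

```text
t 20.475 [0.5708 0.3215 0.0711] yaw 108.24 s 0.0164 off -0.0013 F [ 0.26 -0.1  -0.26] Falong -0.18
```

View pics/b2_s.png

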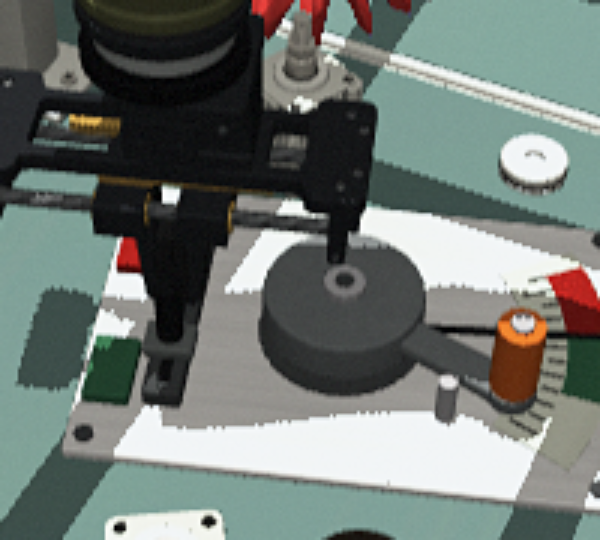

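Emit:
servo_tool --deltas '[{"dx":0.05,"dy":0,"dz":0,"ax":0,"ay":0,"az":0,"hand":0},{"dx":0.1,"dy":0,"dz":0,"ax":0,"ay":0,"az":0,"hand":0},{"dx":0.14,"dy":0,"dz":0,"ax":0,"ay":0,"az":0,"hand":0},{"dx":0.17,"dy":0,"dz":0,"ax":0,"ay":0,"az":0,"hand":0},{"dx":0.19,"dy":0,"dz":0,"ax":0,"ay":0,"az":0,"hand":0}]'

```text
clock: 21.1
tool_pos: [0.5674, 0.3318, 0.0711]
eef_rot: [0.586, 0.81, -0.0, -0.0]
contact_force: [0.9, -1.3, 0.2]
opening: 0.008
```

```bash
python3 look2.py b3
```

```text
t 21.25 [0.5674 0.3319 0.0711] yaw 108.23 s 0.0273 off -0.0013 F [ 0.22 -1.16 -0.69] Falong -1.17
```

Emit:
servo_tool --deltas '[{"dx":0.02,"dy":0,"dz":0,"ax":0,"ay":0,"az":0,"hand":0},{"dx":0.03,"dy":0,"dz":0,"ax":0,"ay":0,"az":0,"hand":0},{"dx":0.03,"dy":0,"dz":0,"ax":0,"ay":0,"az":0,"hand":0}]'

```text
clock: 21.62
tool_pos: [0.5669, 0.3334, 0.0711]
eef_rot: [0.586, 0.81, -0.0, -0.0]
contact_force: [0.4, -1.7, -0.6]
opening: 0.003
```

```bash
python3 look2.py b4
```

```text
t 21.775 [0.5669 0.3334 0.0711] yaw 108.22 s 0.0289 off -0.0013 F [ 0.69 -1.41 -0.77] Falong -1.56
```

Emit:
servo_tool --deltas '[{"dx":0.02,"dy":0,"dz":0,"ax":0,"ay":0,"az":0,"hand":0},{"dx":0.03,"dy":0,"dz":0,"ax":0,"ay":0,"az":0,"hand":0},{"dx":0.03,"dy":0,"dz":0,"ax":0,"ay":0,"az":0,"hand":0}]'

```text
clock: 22.15
tool_pos: [0.5667, 0.3341, 0.0711]
eef_rot: [0.586, 0.81, -0.0, 0.0]
contact_force: [1.1, -3.8, -0.6]
opening: 0.005
```

```bash
python3 look2.py b5
```

```text
t 22.3 [0.5666 0.3342 0.0711] yaw 108.19 s 0.0297 off -0.0013 F [ 1.12 -4.18 -0.21] Falong -4.32
```

Emit:
servo_tool --deltas '[{"dx":0.01,"dy":0,"dz":0,"ax":0,"ay":0,"az":0,"hand":0},{"dx":0.02,"dy":0,"dz":0,"ax":0,"ay":0,"az":0,"hand":0},{"dx":0.02,"dy":0,"dz":0,"ax":0,"ay":0,"az":0,"hand":0}]'

```text
clock: 22.68
tool_pos: [0.5666, 0.3343, 0.0711]
eef_rot: [0.587, 0.81, -0.001, 0.001]
contact_force: [1.5, -6.8, 0.2]
opening: 0.006
```

```bash
python3 look2.py b6
```

```text
t 22.825 [0.5666 0.3343 0.0711] yaw 108.15 s 0.0298 off -0.0013 F [ 1.31 -6.41  0.66] Falong -6.5
```

View pics/b6_s.png

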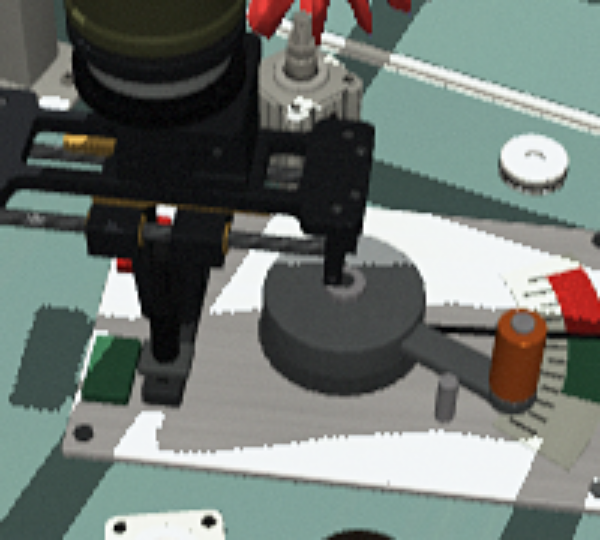

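Emit:
servo_tool --deltas '[{"dx":-0.06,"dy":0,"dz":0,"ax":0,"ay":0,"az":0,"hand":0},{"dx":-0.18,"dy":0,"dz":0,"ax":0,"ay":0,"az":0,"hand":0},{"dx":-0.3,"dy":0,"dz":0,"ax":0,"ay":0,"az":0,"hand":0},{"dx":-0.3,"dy":0,"dz":-0.3,"ax":0,"ay":0,"az":0,"hand":0},{"dx":-0.3,"dy":0,"dz":-1.0,"ax":0,"ay":0,"az":0,"hand":0},{"dx":-0.3,"dy":0,"dz":-1.7,"ax":0,"ay":0,"az":0,"hand":0},{"dx":-0.3,"dy":0,"dz":-2.2,"ax":0,"ay":0,"az":0,"hand":0},{"dx":-0.3,"dy":0,"dz":-2.4,"ax":0,"ay":0,"az":0,"hand":0},{"dx":-0.3,"dy":0,"dz":-2.4,"ax":0,"ay":0,"az":0,"hand":0}]'

```text
clock: 23.95
tool_pos: [0.5718, 0.3195, 0.216]
eef_rot: [0.586, 0.81, 0.001, 0.0]
contact_force: [0.1, 0.3, -0.0]
opening: 0.002
```

```bash
python3 look2.py b7; python3 - <<'E'
from h import *
p,d=eyes.snapshot("wrist"); cv2.imwrite("pics/w7.png",p[:,:,::-1])
p,d=eyes.snapshot("scene"); cv2.imwrite("pics/s7.png",p[:,:,::-1])
print(r.get_state()["contact_force"])
E
```

```text
t 24.1 [0.571  0.3189 0.2142] yaw 108.23 s 0.0138 off -0.002 F [-0.42  0.11 -0.23] Falong 0.23
[0.06446135 0.38045324 0.23927516]
```

View pics/w7.png

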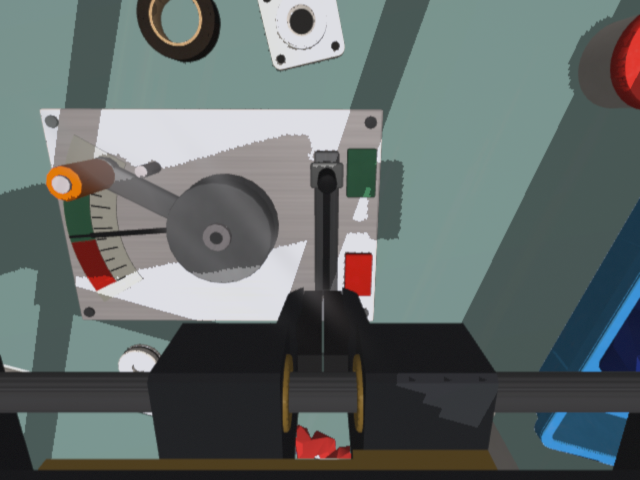

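View pics/s7.png

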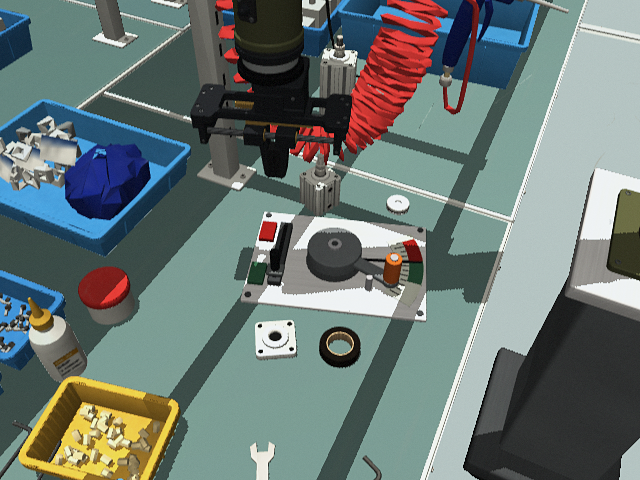

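```bash
python3 -c "
from plant import r
print(r.finish_job())"
```

```text
the job is handed in; nothing more can be done
None
```

I loaded the tensioner roller to about 12 N, held it there for about 1.4 s, and eased the arm back to its rest stop. The needle reads green, so I slid the rider to the end of the rail beside the green plate. The job was handed in at about 24 s.

- **Load:** During the hold the push force read 11.9–12.4 N, averaged over three readings. The highest single reading was about 12.6 N, well under the 20 N limit.
- **Return:** The fingertips stayed on the roller all the way back, at roughly 24–30 mm/s, until the force dropped to zero at rest.
- **Needle:** It stayed behind at about 0.54 rad, so it is inside the green band, which ends at 0.61. The wrist picture also shows it in the green, close to the red edge. My estimate from the fingertip position was 0.56 rad, slightly higher but still green. The measured stiffness came out a bit softer than the stated 0.8 N/mm, probably because the fingers flex.
- **Rider:** I pushed it to the end stop; the force rose to about 6.5 N while it stayed put at about +45 mm.
- **Last check:** The gripper was clear of everything, with only sensor noise on the force. By eye, the parts around the rig were where they had been; I did not measure them.

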